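# Gauge the spare feet and fit the 30 mm one to the counter stand

## Robot

A 6-joint arm with a two-finger parallel gripper is mounted at the origin on the work surface. World frame = base frame: x ahead of the robot, y to its left, z up, the work surface at z = 0. Lengths are in m, angles in degrees, forces in N, time in s.
With the tool pointing down it reaches from about 0.35 to 0.875 m from the base axis. Payload 4.2 kg.
Tool frame: the origin (TCP) lies on the centre line of the jaws, within the pads' length; the fingertips stand 11 mm ahead of it and the grasp point (between the pads) lies 8 mm behind it; y points along the fingers, z is the direction in which the jaws open and shut, and the axes are right-handed (so a half turn about y gives the same grasp; the last joint's range is limited). The gripper opens to 87 mm and grips with 3 to 60 N. Pads are 19 mm wide; open, the fingers measure 117 mm over their backs; the gripper's body (75 mm by 190 mm) begins 51 mm behind the grasp point.
Start: joints at [85.806, 22.042, 0.453, 0, -68.411, -14.817], TCP at [0.204, 0.591, 0.234] pointing down, gripper open.
Joint ranges: [-179.83, 179.83], [-69.29, 118.12], [-61.27, 80.66], [-181.25, 117.63], [-171.15, -9.14], [-177.46, 177.46]. Speed limits (degrees/s): [159.86, 159.86, 180, 180, 180, 180].

## Interface

Orientations are given as a 3x3 rotation matrix whose columns are the frame's x, y, z axes.
In Python, from station import r, optics gives the robot as it stands. The module is installed in compiled form; this text tells all that it offers.
- The arm moves only by the tool step_arm, never from a script. Its argument "moves" is a list that holds one entry, the list of rows, each a list of 7 numbers: the turn, a rotation vector about the tool's x, y, z in rad, then the shift along the tool's x, y, z in cm, then the opening in per cent of the stroke, from 0 (shut) to 100 (fully open). A call has exactly 5 rows; each row is the pose to reach, as a shift and turn from the pose commanded when the call began, along the tool's axes at that moment; what a row does not reach only later rows make up. A row lasts 1/12 s, in which the tool goes at most 41.7 mm and 7.16 degrees, less where a joint would pass 70% of its speed; a pose out of reach is approached as far as the arm can. A call with a gripper value outside its range is refused whole. The fingers move at their own pace and stop on an object; the grip force is fixed at half the most. Time passes only in rows, so rows that repeat a pose let the fingers close, or fill a call up. It gives the time, the measured TCP pose, the force and the opening at its end, in the units of the state.
- r.sense(): the state, without advancing time (a new reading comes with each control period).
- optics.capture(name): name is "side" or "top" or "wrist"; returns a dict with "image" (420x560x3 uint8, red, green, blue), "fov_y" (degrees; the focal length in pixels is half the picture's height over the tangent of half this angle, whatever the lens; pixels are square), "cx", "cy" (the principal point, pixels), "cam_to_world" (4x4, takes a point from camera to world coordinates). Camera axes: x right, y down, z forward; pixel columns grow to the right and rows downward; lengths in m; the calibration is good to about 2 mm. A picture is of the moment at which its call begins. There is no depth.
- r.finish_job(): hands the job in, once; it reports no verdict.
The state is a dict: "time_s": time; "joints": joint angles; "joint_velocities": joint speeds; "effort": joint torques, N m; "tcp_pos": TCP position; "ee_rot": TCP orientation; "wrist_force": force on the tool from outside, world axes, zero at the start; "moment": the same for the moment, N m; "gripper_width": opening from 0.0 (shut) to 1.0 (fully open).
Only numpy, scipy, OpenCV 4.12 (cv2) and the standard library are available. Lean on these libraries where they do the work, as an engineer would, in place of code of your own. Each camera call takes 0.05 s, during which the arm holds its last target.

## Task

The upturned counter stand is missing one of its four 30 mm feet: pick up the bridge gauge and lower it, legs flat on the worktop, over the loose feet until you find the one that reads 30 mm, and let it stand there a moment for the reading. Then put the gauge back upright in the middle of its cork mat, and stand that foot upright and centred on the bare grey spot at the stand's empty corner. Leave the other two loose feet and the other things on the worktop where they are.

Things in the scene. Friction and masses are not known exactly. Their poses are not given: they have to be found in the camera images.
- gauge: bridge height gauge, 0.4 to 0.6 kg, upright on the cork mat: two aluminium legs (50 mm in x, 16 mm in y, inner faces at y +-30 mm; 92 mm overall in y), a crossbar over them at 51 to 67 mm height, and on it a grey grip column, 34 mm in x, 24 mm in y, from 67 to 119 mm height: pinch it across y. Origin on its axis at the level of the leg soles, z up.
- gauge_foot (a joint): height in m of the gauge's sprung round foot (20 mm wide, on the gauge's axis between the legs) above the leg soles, 0 to 0.042. It rests at 0; with the legs standing flat over a part it reads the part's height (0.030 = 30 mm). Its spring presses with 1 to 2 N. A brass pointer on each x face of the column shows it: lowest tick 0, 5 mm a tick.
- mat: square cork mat, 140 x 140 x 5 mm, fixed to the worktop: the gauge's place. Origin at the centre of its underside, z up.
- foot_a: one of three loose black rubber feet standing on the worktop, plain upright cylinders 36 mm in diameter that look alike; their heights are 25, 30 and 35 mm, and which is which has to be gauged. 25 to 60 g. Origin at the centre of its underside, z up.
- foot_b: one of three loose black rubber feet standing on the worktop, plain upright cylinders 36 mm in diameter that look alike; their heights are 25, 30 and 35 mm, and which is which has to be gauged. 25 to 60 g. Origin at the centre of its underside, z up.
- foot_c: one of three loose black rubber feet standing on the worktop, plain upright cylinders 36 mm in diameter that look alike; their heights are 25, 30 and 35 mm, and which is which has to be gauged. 25 to 60 g. Origin at the centre of its underside, z up.
- stand: small wooden counter stand lying upside down, fixed: a board 226 x 176 x 18 mm (x, y, z) with dark steel edges; three black 36 mm wide, 30 mm tall feet are fitted on its face at (75, 55), (75, -55), (-75, -55) mm, the fourth corner (-75, 55) mm is bare. Origin at the centre of its underside, z up.
- spot (a point): centre of the flat grey spot (44 mm wide, no recess) at the stand's bare corner, on the board's upper face, 18 mm above the worktop; axes as the stand's.
- mug: white mug, 80 mm wide, 80 mm tall, a bystander. Origin at the centre of its underside.
- jar: amber glass jar, 60 mm wide, 65 mm tall, a bystander. Origin at the centre of its underside.
- screwdriver: screwdriver lying flat beyond the stand, a bystander. Origin under its middle.
Mind the look-alikes: they are no part of the job. What is shaped like the foot_b but white is not meant. Several things look just like the gauge: the one meant starts farthest to the robot's right.

How it is judged:
By the outcome, as a careful person would: the job done as asked, in the order asked, and still so for the second after the job is handed in, with the robot touching nothing.
It also fails if it takes over 72 s, if anything falls off the work surface, if the arm or the gripper's body presses on something with over 40 N, if the wrist force passes 120 N, or if a joint passes its speed limit or range.

## Working session

There is one attempt and no reset: what is moved stays moved. The work goes in short steps, Python scripts to look and compute and a tool call to move; the robot and the scene stay as the last step left them, time stands still between calls to the robot, and variables do not carry over. Pictures are saved under pics/ and viewed, and the job is handed in when it is done.

Besides the shell and the picture viewer there is one more tool, called after "Call:" as name([rows], argument=value, ...), one row to a line, values as JSON. step_arm: Moves the arm, as the interface text tells. Its arguments: {"type":"object","properties":{"moves":{"type":"array"}},"required":["moves"]}

```bash
ls; mkdir -p pics
python3 - <<'E'
from station import r, optics
import cv2,numpy as np
s=r.sense(); print(s)
for n in ["side","top","wrist"]:
    c=optics.capture(n); cv2.imwrite(f"pics/{n}0.png",c["image"][:,:,::-1]); print(n,c["fov_y"],c["cx"],c["cy"],np.round(c["cam_to_world"],4).tolist(), [k for k in c])
E
```

```text
pics
{'time_s': 0.0, 'joints': array([ 8.58045649e+01,  2.20916019e+01,  3.82025553e-01, -2.86935910e-02,
       -6.84102285e+01, -1.48164569e+01]), 'joint_velocities': array([-0.03294288,  0.07200889,  0.03713042,  0.02681221,  0.01384756,
        0.01967983]), 'effort': array([-4.99030084e-04, -3.90669107e+01,  1.87404621e+01,  4.21985820e+00,
        1.09445452e-02, -1.98523549e-04]), 'tcp_pos': array([0.20339953, 0.59038862, 0.23246681]), 'ee_rot': array([[-9.45390804e-01, -6.17385794e-04, -3.25938409e-01],
       [ 3.25938982e-01, -2.05127429e-03, -9.45388583e-01],
       [-8.49195969e-05, -9.99997706e-01,  2.14048595e-03]]), 'wrist_force': array([ 0.84159459,  0.00578418, -0.57177279]), 'moment': array([-0.01495748,  0.02126097,  0.04759942]), 'gripper_width': 1.0010947725883508}
side 45.421307814685356 277.1373914745965 206.0820538279832 [[-0.9935, -0.0683, 0.0906, 0.4741], [-0.1135, 0.5806, -0.8063, 0.9961], [0.0025, -0.8113, -0.5846, 0.6879], [0.0, 0.0, 0.0, 1.0]] ['image', 'fov_y', 'cx', 'cy', 'cam_to_world']
top 53.292960706638155 277.2091879277285 208.21925306885143 [[0.0101, -0.9975, 0.0694, 0.5092], [-0.9999, -0.0105, -0.0052, 0.1195], [0.0059, -0.0693, -0.9976, 1.1581], [0.0, 0.0, 0.0, 1.0]] ['image', 'fov_y', 'cx', 'cy', 'cam_to_world']
wrist 68.40309500530114 281.9334295506299 208.0551021830895 [[-0.3265, -0.9091, -0.2587, 0.2743], [-0.9452, 0.3147, 0.0868, 0.5676], [0.0025, 0.2729, -0.962, 0.3844], [0.0, 0.0, 0.0, 1.0]] ['image', 'fov_y', 'cx', 'cy', 'cam_to_world']
```

View pics/top0.png

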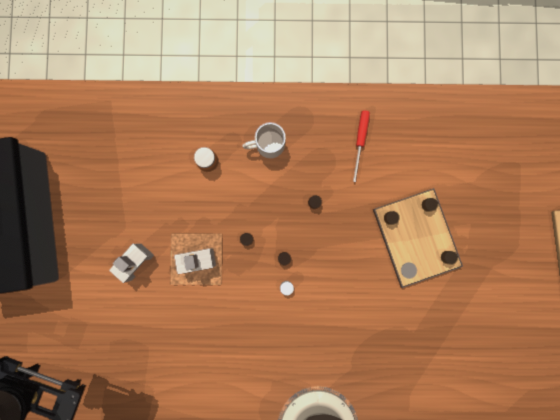

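View pics/side0.png

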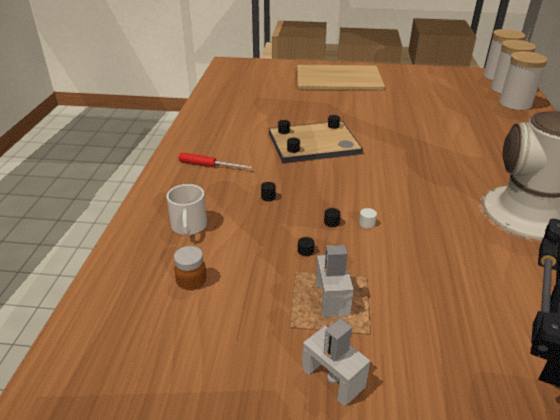

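View pics/wrist0.png

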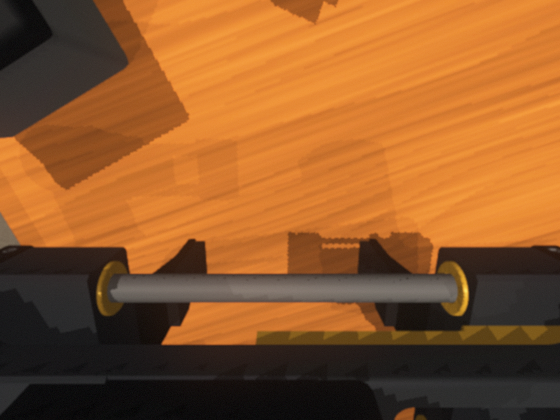

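The top view shows the gauge on the mat at about (195,262) and its look-alike at (130,262), which is farther to the robot's left. The loose feet are at (247,240), (285,259) and (315,202), the white one is at (287,289), and the grey spot is at (409,270). Next I measure.

```bash
cat > h.py <<'E'
import numpy as np, cv2
from station import r, optics
def cap(n): 
    c=optics.capture(n); c["f"]=210/np.tan(np.radians(c["fov_y"]/2)); return c
def px2w(c,u,v,z):
    T=c["cam_to_world"]; d=T[:3,:3]@np.array([(u-c["cx"])/c["f"],(v-c["cy"])/c["f"],1.]); o=T[:3,3]
    return o+d*(z-o[2])/d[2]
def w2px(c,p):
    T=c["cam_to_world"]; q=T[:3,:3].T@(np.array(p)-T[:3,3]); return np.array([c["cx"]+c["f"]*q[0]/q[2],c["cy"]+c["f"]*q[1]/q[2]])
def blobs(mask,amin=30,amax=5000):
    n,l,s,ct=cv2.connectedComponentsWithStats(mask.astype(np.uint8)); return [(ct[i],s[i],l==i) for i in range(1,n) if amin<s[i,4]<amax]
E
python3 - <<'E'
from h import *
for n in ["top","side"]:
    c=cap(n); im=c["image"].astype(int); mx=im.max(2)
    print(n)
    for ct,s,m in blobs(mx<55,40,1500):
        print("blk",np.round(ct,1),s,np.round(px2w(c,*ct,0.015),4))
    hsv=cv2.cvtColor(c["image"],cv2.COLOR_RGB2HSV)
    for ct,s,m in blobs((hsv[:,:,1]<50)&(hsv[:,:,2]>70),40,3000):
        print("gry",np.round(ct,1),s,hsv[m].mean(0).round(),np.round(px2w(c,*ct,0.018),4))
    np.save(n+".npy",c,allow_pickle=True)
    x=(120,200,350,100) if n=="top" else (0,0,0,0)
c=np.load("top.npy",allow_pickle=True).item()
im=c["image"][180:310,100:300]; im2=c["image"][180:300,360:480]
cv2.imwrite("pics/tc.png",cv2.resize(im,None,fx=4,fy=4,interpolation=cv2.INTER_CUBIC)[:,:,::-1])
cv2.imwrite("pics/tc2.png",cv2.resize(im2,None,fx=4,fy=4,interpolation=cv2.INTER_CUBIC)[:,:,::-1])
c=np.load("side.npy",allow_pickle=True).item()
cv2.imwrite("pics/sc.png",cv2.resize(c["image"][170:340,240:400],None,fx=3.5,fy=3.5,interpolation=cv2.INTER_CUBIC)[:,:,::-1])
E
```

```text
top
blk [ 33.8 367.9] [ 27 364  12   9  58] [0.1563 0.7562 0.015 ]
gry [267.7 140.1] [243 123  42  31 696] [ 20.  30. 179.] [0.7769 0.1416 0.018 ]
gry [356.7 164.8] [354 147   7  35  52] [ 14.  37. 195.] [ 0.7108 -0.1041  0.018 ]
gry [203.9 156.9] [195 148  19  19 300] [ 22.  21. 221.] [0.7278 0.3167 0.018 ]
gry [129.3 261.6] [110 244  42  38 770] [ 17.  29. 175.] [0.4398 0.5116 0.018 ]
gry [193.7 261. ] [175 249  38  25 641] [ 16.  29. 194.] [0.4431 0.338  0.018 ]
gry [408.4 269.9] [402 263  14  15 167] [ 14.  33. 143.] [ 0.4247 -0.2435  0.018 ]
gry [286.4 287.7] [280 281  14  14 146] [ 85.   7. 219.] [0.3739 0.0866 0.018 ]
gry [ 39.3 375.4] [ 18 367  44  19 146] [12. 24. 98.] [0.1379 0.7391 0.018 ]
gry [316.9 404.3] [ 282  391   72   29 1008] [ 24.  38. 213.] [0.0694 0.0033 0.018 ]
side
blk [255.4  27.6] [253   0   6  57 241] [ 0.8333 -1.2946  0.015 ]
blk [266.5  20.3] [265   0   4  42 166] [ 0.7986 -1.4168  0.015 ]
blk [476.3  15. ] [471   0  12  34 178] [-0.2064 -1.6312  0.015 ]
blk [500.8  13.9] [494   0  15  30 212] [-0.3301 -1.6663  0.015 ]
blk [333.2 121.4] [328 116  12  12 1
[... 1087 characters left out ...]
[ 18.  48. 149.] [-0.107  -0.1864  0.018 ]
gry [231.3 164.2] [215 161  36   7  74] [ 16.  31. 168.] [ 0.7164 -0.0977  0.018 ]
gry [547.9 185.4] [537 176  23  16 112] [ 18.  47. 148.] [-0.0652 -0.09    0.018 ]
gry [186.5 208.3] [ 166  184   40   51 1592] [ 17.  41. 158.] [0.7811 0.1047 0.018 ]
gry [519.1 214.2] [ 484  187   76   52 1915] [ 19.  45. 177.] [0.0366 0.0396 0.018 ]
gry [367.3 217.4] [360 208  17  20 268] [ 23.  31. 176.] [0.3746 0.0914 0.018 ]
gry [334.5 281.6] [ 316  245   38   72 1988] [ 16.  31. 130.] [0.4425 0.302  0.018 ]
gry [188.  257.7] [174 247  28  23 534] [ 16.  30. 162.] [0.7347 0.2682 0.018 ]
gry [546.9 284.6] [543 259   9  53 274] [22. 23. 81.] [0.0456 0.2637 0.018 ]
```

View pics/tc.png

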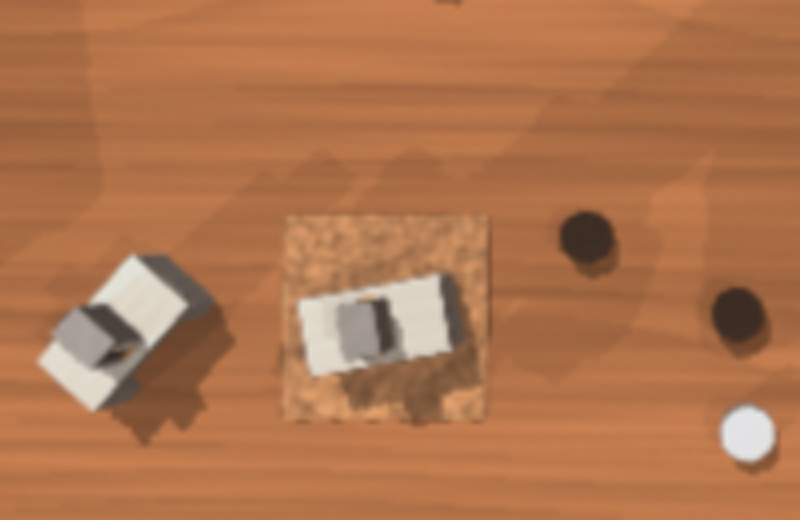

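View pics/tc2.png

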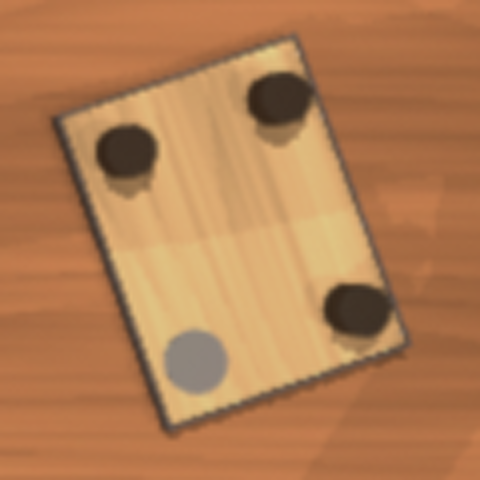

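View pics/sc.png

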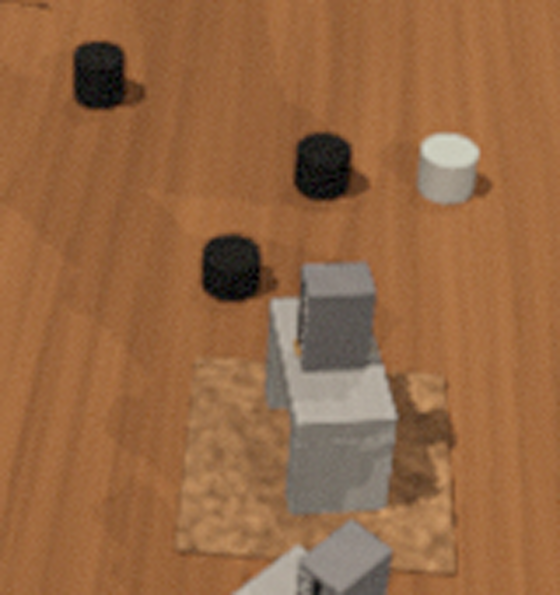

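Run:
```python
from h import *
c=np.load("top.npy",allow_pickle=True).item(); s=np.load("side.npy",allow_pickle=True).item()
def tri(p,q):
    A=[];b=[]
    for cc,(u,v) in((c,p),(s,q)):
        o=cc["cam_to_world"][:3,3]; d=px2w(cc,u,v,0)-o; d/=np.linalg.norm(d); P=np.eye(3)-np.outer(d,d); A.append(P);b.append(P@o)
    x=np.linalg.lstsq(np.vstack(A),np.hstack(b),rcond=None)[0]
    return x, [np.linalg.norm(Ai@x-bi) for Ai,bi in zip(A,b)]
im=c["image"].astype(int)
g=[]
for ct,st,m in blobs((im.max(2)<90)&(im.max(2)>0),60,400):
    if 200<ct[0]<480 and 150<ct[1]<300: print(np.round(ct,1),st,np.round(px2w(c,*ct,.028),4)); g.append(ct)
side=s["image"].astype(int).max(2)
for ct,st,m in blobs(side<55,200,300):
    if 170<ct[1]<260:
        best=min(g,key=lambda k:tri(k,ct)[1][0]); print("side",np.round(ct,1),np.round(best,1),[np.round(v,4) for v in tri(best,ct)])
R=lambda pts,o,z:[px2w(c,o[0]+(x-1.5)/4,o[1]+(y-1.5)/4,z) for x,y in pts]
for name,p in {"bar":R([(300,300),(440,275),(455,350),(315,375)],(100,180),.072),"mat":R([(285,215),(490,215),(487,423),(283,422)],(100,180),.005),"stand":R([(55,118),(297,37),(408,345),(168,432)],(360,180),.018),
 "col":R([(337,308),(376,300),(386,350),(345,360)],(100,180),.124)}.items():
    p=np.array(p); e=np.roll(p,-1,0)-p
    print(name,p.mean(0).round(4),"len",np.linalg.norm(e,axis=1).round(4),"ang",np.degrees(np.arctan2(e[:,1],e[:,0])).round(1))
```

```text
[314.4 201.9] [308 196  13  13 137] [0.606  0.0128 0.028 ]
[429.4 204.3] [422 199  16  12 158] [ 0.6029 -0.2994  0.028 ]
[390.9 217.6] [384 212  15  12 146] [ 0.5657 -0.1945  0.028 ]
[246.2 239.1] [240 233  13  13 130] [0.5035 0.1962 0.028 ]
[449.  256.9] [441 251  17  13 167] [ 0.4612 -0.35    0.028 ]
[284.  258.4] [278 252  13  14 136] [0.4531 0.0938 0.028 ]
side [268.1 191.4] [314.4 201.9] [array([0.6068, 0.0117, 0.0157]), array([0.0002, 0.0002])]
side [331.9 217.4] [284.  258.4] [array([0.4524, 0.0935, 0.0128]), array([0.0001, 0.0001])]
side [305.6 246.4] [246.2 239.1] [array([0.5038, 0.1974, 0.0106]), array([0.0004, 0.0004])]
bar [0.4466 0.3267 0.072 ] len [0.0914 0.0491 0.0911 0.0491] ang [ -79.3 -167.5  100.6   12.9]
mat [0.4473 0.3336 0.005 ] len [0.1406 0.1414 0.1388 0.1407] ang [ -89.4 -179.7   90.3    1. ]
stand [ 0.5123 -0.2696  0.018 ] len [0.1763 0.2213 0.1742 0.2246] ang [ -71.  -161.   110.1   19.5]
col [0.4467 0.3268 0.124 ] len [0.0243 0.0312 0.0257 0.0321] ang [ -77.9 -167.3  104.2   10.2]
```

```bash
cat > plan.py <<'E'
import sys,json,os,numpy as np
# tool kept pointing down: state x,y,z,yaw(deg of tool z axis)
def load(): return json.load(open("cmd.json")) if os.path.exists("cmd.json") else [0.204,0.591,0.234,-109.02]
def axes(yaw):
    a=np.radians(yaw); z=np.array([np.cos(a),np.sin(a),0]); y=np.array([0,0,-1.]); return np.c_[np.cross(y,z),y,z]
def plan(segs,grip):
    """segs: list of 5 targets (x,y,z,yaw) ; prints rows"""
    c=load(); A=axes(c[3]); rows=[]
    for t,g in zip(segs,grip):
        d=A.T@(np.array(t[:3])-c[:3])*100; w=-np.radians(t[3]-c[3])
        rows.append([0,round(w,3),0]+[round(v,2) for v in d]+[g])
    p=np.array(c[:3])+A@np.array(rows[-1][3:6])/100
    json.dump([*p,c[3]-np.degrees(rows[-1][1])],open("cmd.json","w"))
    print(json.dumps(rows).replace(" ",""))
def to(x,y,z,yaw,g,n=5):
    """reach in n rows, hold rest"""
    c=np.array(load()); t=np.array([x,y,z,yaw]); plan([c+(t-c)*min(1,(i+1)/n) for i in range(5)],[g]*5)
if __name__=="__main__":
    a=[float(v) for v in sys.argv[1:]]
    n=int(a[5]) if len(a)>5 else 5
    to(*a[:4],a[4],n)
E
python3 plan.py 0.335 0.448 0.22 -93 100
```

```text
[[0,-0.056,0,-3.41,0.28,1.85,100.0],[0,-0.112,0,-6.82,0.56,3.7,100.0],[0,-0.168,0,-10.23,0.84,5.55,100.0],[0,-0.224,0,-13.64,1.12,7.4,100.0],[0,-0.28,0,-17.05,1.4,9.25,100.0]]
```

Call:
step_arm([
  [[0,-0.056,0,-3.41,0.28,1.85,100],[0,-0.112,0,-6.82,0.56,3.7,100],[0,-0.168,0,-10.23,0.84,5.55,100],[0,-0.224,0,-13.64,1.12,7.4,100],[0,-0.28,0,-17.05,1.4,9.25,100]],
])

```text
time_s: 0.67
tcp_pos: [0.3354, 0.4464, 0.2194]
ee_rot: [[-0.999, 0.0, -0.048], [0.048, 0.0, -0.999], [-0.0, -1.0, -0.0]]
wrist_force: [1.4, 0.0, 0.9]
gripper_width: 1.002
```

```bash
python3 plan.py 0.4467 0.3267 0.18 -78.2 100
```

```text
[[0,-0.052,0,-2.36,0.8,2.31,100.0],[0,-0.103,0,-4.71,1.6,4.61,100.0],[0,-0.155,0,-7.07,2.4,6.92,100.0],[0,-0.206,0,-9.42,3.2,9.23,100.0],[0,-0.258,0,-11.78,4.0,11.53,100.0]]
```

Call:
step_arm([
  [[0,-0.052,0,-2.36,0.8,2.31,100],[0,-0.103,0,-4.71,1.6,4.61,100],[0,-0.155,0,-7.07,2.4,6.92,100],[0,-0.206,0,-9.42,3.2,9.23,100],[0,-0.258,0,-11.78,4.0,11.53,100]],
])

```text
time_s: 1.08
tcp_pos: [0.4471, 0.3253, 0.1793]
ee_rot: [[-0.978, 0.0, 0.207], [-0.207, 0.0, -0.978], [-0.0, -1.0, -0.0]]
wrist_force: [-0.3, 0.8, 0.6]
gripper_width: 1.0
```

Run:
```python
from h import *
s=r.sense(); print(s["tcp_pos"],s["time_s"],s["joints"])
for n in ["top","wrist"]:
    c=cap(n); cv2.imwrite(f"pics/{n}1.png",c["image"][:,:,::-1]); 
    for z in(.124,.072): print(n,w2px(c,[.4467,.3267,z]))
```

```text
[0.44714834 0.32528746 0.17933675] 1.0833 [ 5.28318487e+01  1.77081120e+01 -1.43578350e+01 -1.64874061e-03
 -5.79172343e+01  4.91357060e+01]
top [189.93632967 261.99143572]
top [194.01599927 260.80391568]
wrist [275.07329464 232.07077013]
wrist [276.1362497  211.03165196]
```

View pics/wrist1.png

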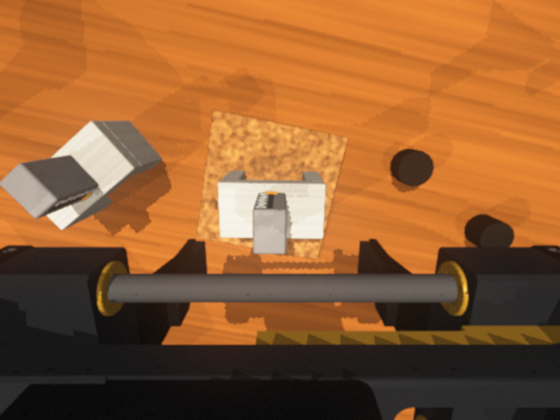

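Run:
```python
from h import *
s=r.sense(); c=cap("wrist"); print(np.round(c["cam_to_world"],4)); print(w2px(c,s["tcp_pos"]),s["tcp_pos"],s["ee_rot"].round(4))
E=s["ee_rot"]; T=c["cam_to_world"]; print("cam in tool",E.T@(T[:3,3]-s["tcp_pos"]), "\n",(E.T@T[:3,:3]).round(4))
for z in(-.0435,.0435): print(w2px(c,s["tcp_pos"]+E@[0,.011,z]))
for z in (.124,.072): print(px2w(c,270,230,.124))
im=c["image"][100:280,180:380]; cv2.imwrite("pics/wc.png",cv2.resize(im,None,fx=4,fy=3,interpolation=cv2.INTER_CUBIC)[:,:,::-1])
t=cap("top"); cv2.imwrite("pics/tc3.png",cv2.resize(t["image"][180:310,100:300],None,fx=4,fy=4,interpolation=cv2.INTER_CUBIC)[:,:,::-1])
```

```text
[[ 0.1996 -0.9419 -0.2701  0.5214]
 [-0.9799 -0.191  -0.0578  0.3396]
 [ 0.0028  0.2762 -0.9611  0.3295]
 [ 0.      0.      0.      1.    ]]
[284.17236455 265.19030012] [0.44765421 0.3228972  0.17787388] [[-0.9798 -0.0025  0.2002]
 [-0.2002 -0.003  -0.9798]
 [ 0.003  -1.      0.0024]]
cam in tool [-0.07515633 -0.1518363  -0.00122265] 
 [[ 6.000e-04  9.619e-01  2.733e-01]
 [-4.000e-04 -2.733e-01  9.619e-01]
 [ 1.000e+00 -7.000e-04  2.000e-04]]
[208.16456747 256.59271988]
[359.88862029 256.47942991]
[0.4462061  0.33227869 0.124     ]
[0.4462061  0.33227869 0.124     ]
```

View pics/wc.png

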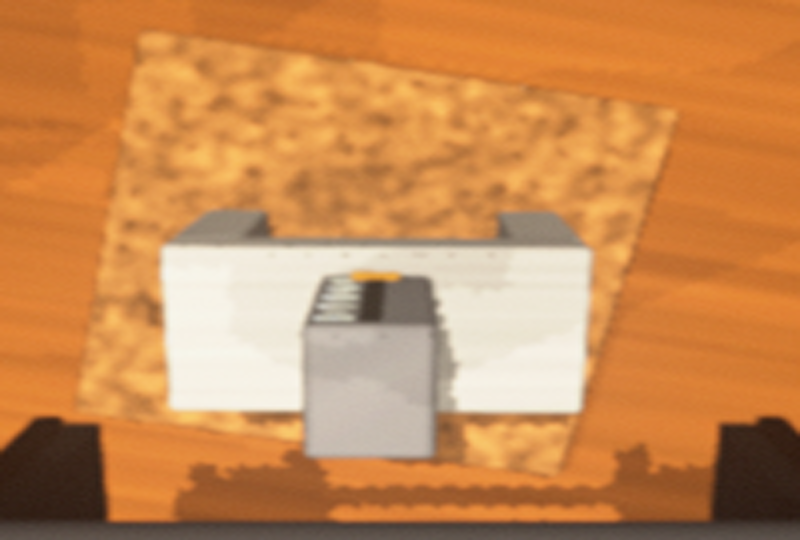

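View pics/tc3.png

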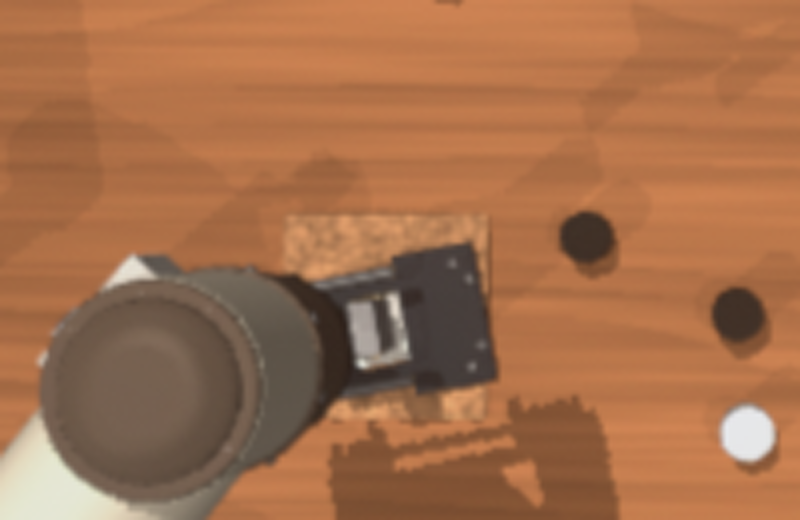

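```bash
python3 plan.py 0.4467 0.3285 0.14 -78.2 100 3
```

```text
[[0,0.0,0,-0.01,1.33,-0.06,100.0],[0,0.0,0,-0.02,2.67,-0.12,100.0],[0,0.0,0,-0.04,4.0,-0.17,100.0],[0,0.0,0,-0.04,4.0,-0.17,100.0],[0,0.0,0,-0.04,4.0,-0.17,100.0]]
```

Call:
step_arm([
  [[0,0,0,-0.01,1.33,-0.06,100],[0,0,0,-0.02,2.67,-0.12,100],[0,0,0,-0.04,4.0,-0.17,100],[0,0,0,-0.04,4.0,-0.17,100],[0,0,0,-0.04,4.0,-0.17,100]],
])

```text
time_s: 1.7
tcp_pos: [0.4457, 0.3292, 0.1396]
ee_rot: [[-0.978, -0.0, 0.206], [-0.206, -0.001, -0.978], [0.0, -1.0, 0.001]]
wrist_force: [-0.6, 0.2, -0.0]
gripper_width: 1.004
```

Run:
```python
from h import *
s=r.sense(); c=cap("wrist"); print(s["tcp_pos"],s["ee_rot"].round(4),w2px(c,s["tcp_pos"]))
im=c["image"][100:340,180:380]; cv2.imwrite("pics/wc2.png",cv2.resize(im,None,fx=3,fy=2.5,interpolation=cv2.INTER_CUBIC)[:,:,::-1])
```

```text
[0.44574236 0.32922906 0.13956629] [[-9.785e-01 -2.000e-04  2.064e-01]
 [-2.064e-01 -7.000e-04 -9.785e-01]
 [ 4.000e-04 -1.000e+00  6.000e-04]] [284.18363791 265.2221356 ]
```

View pics/wc2.png

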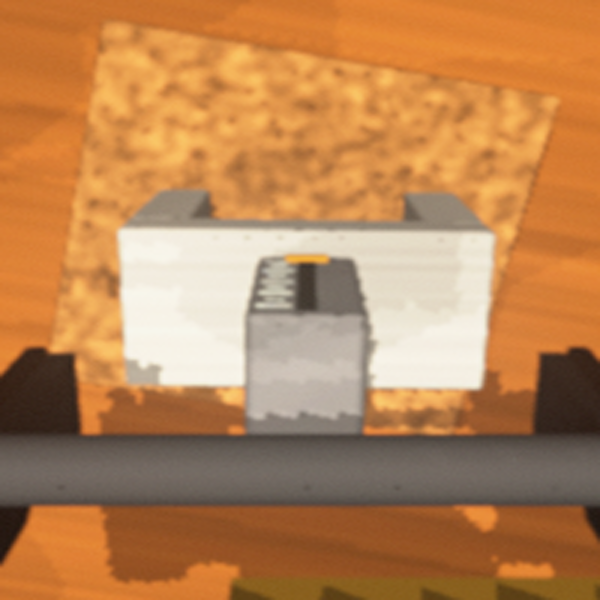

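```bash
python3 plan.py 0.4467 0.3285 0.094 -78.2 100 3;python3 plan.py 0.4467 0.3285 0.094 -78.2 0 5
```

```text
[[0,0.0,0,0.0,1.53,-0.0,100.0],[0,0.0,0,0.0,3.07,-0.0,100.0],[0,0.0,0,0.0,4.6,-0.0,100.0],[0,0.0,0,0.0,4.6,-0.0,100.0],[0,0.0,0,0.0,4.6,-0.0,100.0]]
[[0,0.0,0,0.0,0.0,-0.0,0.0],[0,0.0,0,0.0,0.0,-0.0,0.0],[0,0.0,0,0.0,0.0,-0.0,0.0],[0,0.0,0,0.0,0.0,-0.0,0.0],[0,0.0,0,0.0,0.0,-0.0,0.0]]
```

Call:
step_arm([
  [[0,0,0,0,1.53,0,100],[0,0,0,0,3.07,0,100],[0,0,0,0,4.6,0,100],[0,0,0,0,4.6,0,100],[0,0,0,0,4.6,0,70]],
])

```text
time_s: 2.17
tcp_pos: [0.4464, 0.3289, 0.0942]
ee_rot: [[-0.979, 0.0, 0.206], [-0.206, -0.0, -0.979], [-0.0, -1.0, 0.0]]
wrist_force: [-0.3, 0.6, -0.1]
gripper_width: 0.974
```

Call:
step_arm([
  [[0,0,0,0,0,0,0],[0,0,0,0,0,0,0],[0,0,0,0,0,0,0],[0,0,0,0,0,0,0],[0,0,0,0,0,0,0]],
])

```text
time_s: 2.58
tcp_pos: [0.4465, 0.3286, 0.0941]
ee_rot: [[-0.979, 0.001, 0.205], [-0.205, 0.001, -0.979], [-0.001, -1.0, -0.001]]
wrist_force: [-0.9, 0.0, 0.2]
gripper_width: 0.629
```

Call:
step_arm([
  [[0,0,0,0,0,0,0],[0,0,0,0,0,0,0],[0,0,0,0,0,0,0],[0,0,0,0,0,0,0],[0,0,0,0,0,0,0]],
])

```text
time_s: 3.0
tcp_pos: [0.4465, 0.3287, 0.0936]
ee_rot: [[-0.979, 0.0, 0.205], [-0.205, 0.001, -0.979], [-0.0, -1.0, -0.001]]
wrist_force: [-0.9, 1.3, -0.4]
gripper_width: 0.277
```

Call:
step_arm([
  [[0,0,0,0,0,0,0],[0,0,0,0,0,0,0],[0,0,0,0,0,0,0],[0,0,0,0,0,0,0],[0,0,0,0,0,0,0]],
])

```text
time_s: 3.42
tcp_pos: [0.4465, 0.3287, 0.0936]
ee_rot: [[-0.979, 0.0, 0.205], [-0.205, 0.001, -0.979], [-0.0, -1.0, -0.0]]
wrist_force: [0.3, 2.6, -0.4]
gripper_width: 0.275
```

Run:
```python
from h import *
s=r.sense(); c=cap("wrist"); print(s["tcp_pos"],s["wrist_force"],s["gripper_width"],w2px(c,s["tcp_pos"]))
im=c["image"][100:340,180:380]; cv2.imwrite("pics/wc3.png",cv2.resize(im,None,fx=4,fy=2.5,interpolation=cv2.INTER_CUBIC)[:,:,::-1])
```

```text
[0.44646002 0.32868713 0.09357249] [ 0.34533226  2.64554795 -0.36102909] 0.2749839013023141 [284.19076536 265.24474963]
```

View pics/wc3.png

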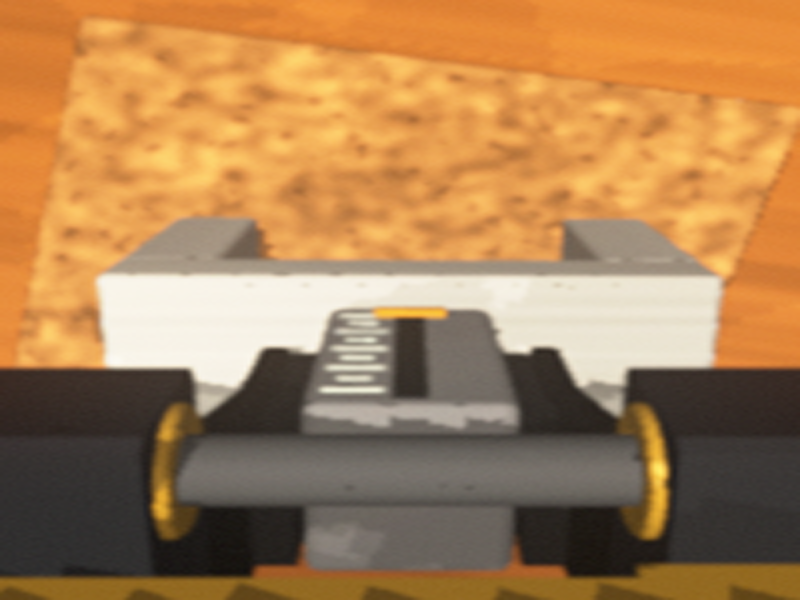

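```bash
sed -i 's/0 5//' /dev/null; python3 plan.py 0.4467 0.3285 0.154 -78.2 0 4; python3 plan.py 0.449 0.2 0.154 -78.2 0 5;python3 plan.py 0.4525 0.0935 0.154 -78.2 0 4; python3 plan.py 0.4525 0.0935 0.13 -78.2 0 2
```

```text
[[0,0.0,0,0.0,-1.5,-0.0,0.0],[0,0.0,0,0.0,-3.0,-0.0,0.0],[0,0.0,0,0.0,-4.5,-0.0,0.0],[0,0.0,0,0.0,-6.0,-0.0,0.0],[0,0.0,0,0.0,-6.0,-0.0,0.0]]
[[0,0.0,0,0.48,0.0,2.52,0.0],[0,0.0,0,0.96,0.0,5.05,0.0],[0,0.0,0,1.44,0.0,7.57,0.0],[0,0.0,0,1.93,0.0,10.1,0.0],[0,0.0,0,2.41,0.0,12.62,0.0]]
[[0,0.0,0,0.46,0.0,2.62,0.0],[0,0.0,0,0.92,0.0,5.25,0.0],[0,0.0,0,1.38,0.0,7.87,0.0],[0,0.0,0,1.83,0.0,10.5,0.0],[0,0.0,0,1.83,0.0,10.5,0.0]]
[[0,0.0,0,0.0,1.2,-0.0,0.0],[0,0.0,0,0.0,2.4,-0.0,0.0],[0,0.0,0,0.0,2.4,-0.0,0.0],[0,0.0,0,0.0,2.4,-0.0,0.0],[0,0.0,0,0.0,2.4,-0.0,0.0]]sed: couldn't edit /dev/null: not a regular file
```

Call:
step_arm([
  [[0,0,0,0,-1.5,0,0],[0,0,0,0,-3.0,0,0],[0,0,0,0,-4.5,0,0],[0,0,0,0,-6.0,0,0],[0,0,0,0,-6.0,0,0]],
])

```text
time_s: 3.88
tcp_pos: [0.4468, 0.3286, 0.1551]
ee_rot: [[-0.979, 0.002, 0.205], [-0.205, 0.002, -0.979], [-0.002, -1.0, -0.001]]
wrist_force: [1.3, 1.0, -5.3]
gripper_width: 0.276
```

Call:
step_arm([
  [[0,0,0,0.48,0,2.52,0],[0,0,0,0.96,0,5.05,0],[0,0,0,1.44,0,7.57,0],[0,0,0,1.93,0,10.1,0],[0,0,0,2.41,0,12.62,0]],
])

```text
time_s: 4.3
tcp_pos: [0.4468, 0.1976, 0.1514]
ee_rot: [[-0.979, -0.004, 0.204], [-0.204, -0.003, -0.979], [0.005, -1.0, 0.002]]
wrist_force: [-0.1, 0.2, -5.3]
gripper_width: 0.273
```

Call:
step_arm([
  [[0,0,0,0.46,0,2.62,0],[0,0,0,0.92,0,5.25,0],[0,0,0,1.38,0,7.87,0],[0,0,0,1.83,0,10.5,0],[0,0,0,1.83,0,10.5,0]],
])

```text
time_s: 4.72
tcp_pos: [0.4489, 0.0887, 0.1513]
ee_rot: [[-0.98, -0.007, 0.2], [-0.2, -0.003, -0.98], [0.008, -1.0, 0.002]]
wrist_force: [-0.2, 0.6, -6.0]
gripper_width: 0.272
```

Run:
```python
from h import *
s=r.sense(); c=cap("wrist"); print(s["tcp_pos"],s["wrist_force"],s["gripper_width"],w2px(c,[.4525,.0935,.03]))
cv2.imwrite("pics/w4.png",c["image"][:,:,::-1])
c=cap("side");cv2.imwrite("pics/s4.png",cv2.resize(c["image"][120:320,240:420],None,fx=3,fy=3,interpolation=cv2.INTER_CUBIC)[:,:,::-1])
```

```text
[0.44894323 0.08873436 0.15129184] [-0.24365517  0.57564556 -6.0190076 ] 0.27154736472569696 [278.61642611 199.8098417 ]
```

View pics/w4.png

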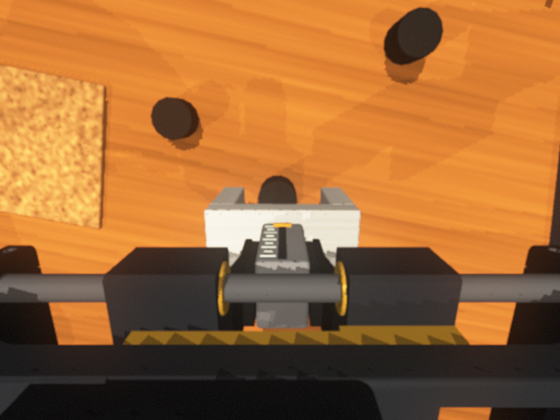

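View pics/s4.png

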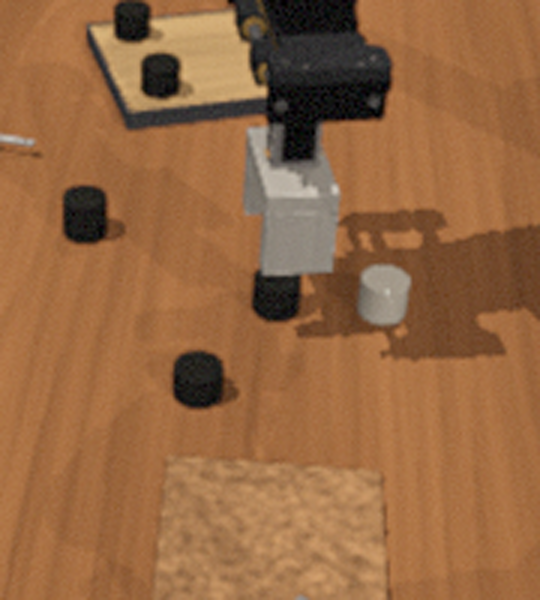

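Call:
step_arm([
  [[0,0,0,0,1.2,0,0],[0,0,0,0,2.4,0,0],[0,0,0,0,2.4,0,0],[0,0,0,0,2.4,0,0],[0,0,0,0,2.4,0,0]],
])

```text
time_s: 5.23
tcp_pos: [0.4524, 0.094, 0.1297]
ee_rot: [[-0.979, 0.0, 0.206], [-0.206, -0.0, -0.979], [-0.0, -1.0, 0.0]]
wrist_force: [0.4, -0.5, -4.7]
gripper_width: 0.275
```

```bash
python3 plan.py 0.4525 0.0935 0.089 -78.2 0 5
```

```text
[[0,0.0,0,0.0,0.82,-0.0,0.0],[0,0.0,0,0.0,1.64,-0.0,0.0],[0,0.0,0,0.0,2.46,-0.0,0.0],[0,0.0,0,0.0,3.28,-0.0,0.0],[0,0.0,0,0.0,4.1,-0.0,0.0]]
```

Call:
step_arm([
  [[0,0,0,0,0.82,0,0],[0,0,0,0,1.64,0,0],[0,0,0,0,2.46,0,0],[0,0,0,0,3.28,0,0],[0,0,0,0,4.1,0,0]],
])

```text
time_s: 5.65
tcp_pos: [0.4526, 0.0937, 0.088]
ee_rot: [[-0.979, 0.001, 0.205], [-0.205, 0.0, -0.979], [-0.001, -1.0, -0.0]]
wrist_force: [-6.6, 1.2, 32.3]
gripper_width: 0.28
```

Call:
step_arm([
  [[0,0,0,0,0.05,0,0],[0,0,0,0,0.1,0,0],[0,0,0,0,0.1,0,0],[0,0,0,0,0.1,0,0],[0,0,0,0,0.1,0,0]],
])

```text
time_s: 6.07
tcp_pos: [0.4525, 0.0936, 0.0876]
ee_rot: [[-0.979, 0.001, 0.205], [-0.205, 0.0, -0.979], [-0.001, -1.0, -0.0]]
wrist_force: [1.6, -0.2, -3.0]
gripper_width: 0.269
```

```bash
python3 plan.py 0.4525 0.0935 0.088 -78.2 0 2
python3 - <<'E'
from h import *
s=r.sense(); c=cap("wrist"); print(s["tcp_pos"],s["wrist_force"],s["moment"],s["gripper_width"])
im=c["image"][100:340,180:380]; cv2.imwrite("pics/wc5.png",cv2.resize(im,None,fx=4,fy=2.5,interpolation=cv2.INTER_CUBIC)[:,:,::-1])
E
```

```text
[[0,0.0,0,0.0,0.05,-0.0,0.0],[0,0.0,0,0.0,0.1,-0.0,0.0],[0,0.0,0,0.0,0.1,-0.0,0.0],[0,0.0,0,0.0,0.1,-0.0,0.0],[0,0.0,0,0.0,0.1,-0.0,0.0]]
[0.45253064 0.09355574 0.08763056] [ 1.57159244 -0.20193426 -3.01493165] [-0.0701547  -0.54230808  0.03352833] 0.26912459457778437
```

View pics/wc5.png

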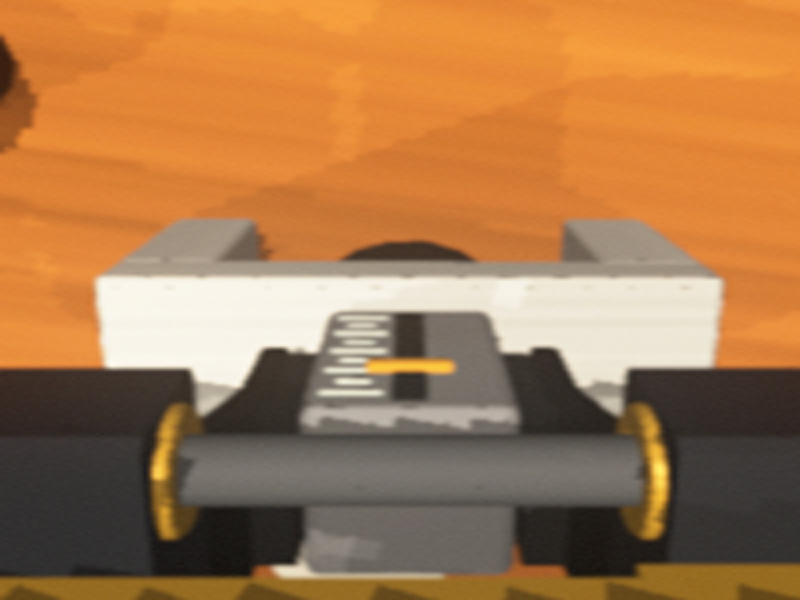

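Run:
```python
from h import *
c=cap("wrist"); s=r.sense(); print(s["tcp_pos"],s["wrist_force"],s["moment"])
im=c["image"][218:268,245:320]; cv2.imwrite("pics/wc6.png",cv2.resize(im,None,fx=10,fy=11,interpolation=cv2.INTER_CUBIC)[:,:,::-1])
g=c["image"].astype(int)
for v in range(220,266): print(v, g[v,262:275].max(1)[[0,3,6,9]], g[v,284])
c=cap("side");cv2.imwrite("pics/s6.png",cv2.resize(c["image"][150:300,260:420],None,fx=4,fy=4,interpolation=cv2.INTER_CUBIC)[:,:,::-1])
```

```text
[0.45243047 0.09354753 0.08763974] [ 1.46061989  0.2809721  -3.01150388] [ 0.00863514 -0.57925446  0.02785161]
220 [247 247 244 244] [237 231 213]
221 [247 247 241 240] [238 232 216]
222 [248 247 240 238] [238 233 216]
223 [248 242 233 233] [232 223 203]
224 [245 210 195 192] [185 173 157]
225 [237 160 156 156] [105  94  83]
226 [215 188 195 195] [66 57 48]
227 [189 201 210 209] [67 56 48]
228 [166 166 180 179] [64 55 47]
229 [148 134 197 198] [65 56 46]
230 [141 131 209 209] [65 56 46]
231 [136 148 177 176] [62 55 46]
232 [140 200 201 196] [64 54 46]
233 [137 223 223 222] [63 53 46]
234 [127 187 189 188] [63 54 47]
235 [121 145 169 168] [63 54 46]
236 [119 147 204 204] [63 54 46]
237 [122 145 202 201] [61 53 44]
238 [132 146 161 158] [60 51 43]
239 [161 199 198 194] [59 53 46]
240 [174 224 224 223] [60 52 46]
241 [152 191 188 189] [59 53 46]
242 [129 155 164 154] [81 64 46]
243 [126 191 213 191] [146 101  49]
244 [125 202 223 213] [212 146  55]
245 [127 161 170 205] [242 180  60]
246 [156 159 158 212] [250 198  65]
247 [209 213 214 234] [243 181  61]
248 [220 224 221 232] [190 132  56]
249 [166 170 164 165] [92 67 45]
250 [129 144 132 121] [53 49 44]
251 [128 202 187 178] [54 48 41]
252 [130 234 229 223] [55 48 43]
253 [124 209 208 201] [56 51 43]
254 [127 149 146 137] [55 50 42]
255 [163 162 160 153] [53 47 42]
256 [218 217 217 217] [53 49 40]
257 [225 223 224 224] [54 47 42]
258 [171 171 170 169] [55 50 44]
259 [127 127 125 127] [67 61 55]
260 [120 122 122 122] [94 89 81]
261 [113 125 127 130] [118 111 105]
262 [120 128 151 149] [139 131 122]
263 [154 153 174 174] [162 154 144]
264 [183 182 185 187] [183 172 163]
265 [191 190 187 188] [190 178 169]
```

View pics/wc6.png

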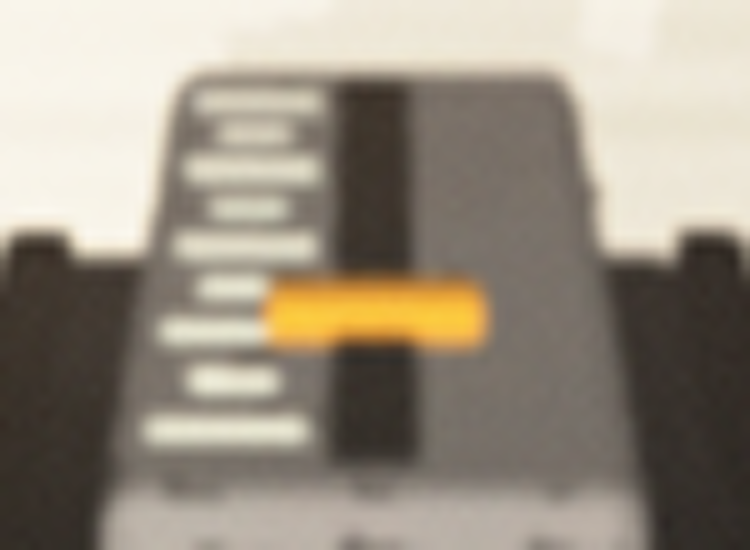

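View pics/s6.png

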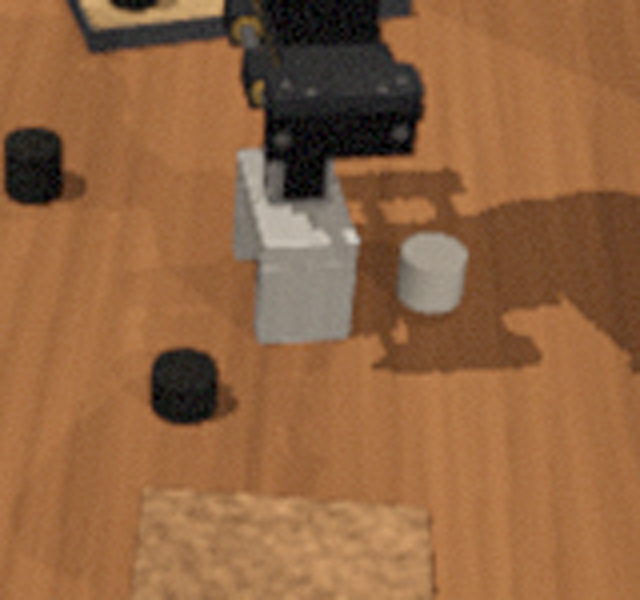

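Call:
step_arm([
  [[0,0,0,0,0,0,45],[0,0,0,0,0,0,45],[0,0,0,0,0,0,45],[0,0,0,0,0,0,45],[0,0,0,0,0,0,45]],
])

```text
time_s: 6.63
tcp_pos: [0.4521, 0.0934, 0.0876]
ee_rot: [[-0.979, -0.0, 0.205], [-0.205, -0.0, -0.979], [0.0, -1.0, 0.0]]
wrist_force: [0.3, -1.7, -0.3]
gripper_width: 0.441
```

Call:
step_arm([
  [[0,0,0,0,0,0,45],[0,0,0,0,0,0,45],[0,0,0,0,0,0,45],[0,0,0,0,0,0,45],[0,0,0,0,0,0,45]],
])

```text
time_s: 7.05
tcp_pos: [0.4522, 0.0934, 0.0875]
ee_rot: [[-0.979, -0.0, 0.205], [-0.205, -0.0, -0.979], [0.0, -1.0, 0.0]]
wrist_force: [0.5, 0.5, 0.1]
gripper_width: 0.45
```

Call:
step_arm([
  [[0,0,0,0,0,0,45],[0,0,0,0,0,0,45],[0,0,0,0,0,0,45],[0,0,0,0,0,0,45],[0,0,0,0,0,0,45]],
])

```text
time_s: 7.47
tcp_pos: [0.4522, 0.0934, 0.0876]
ee_rot: [[-0.979, -0.0, 0.205], [-0.205, -0.0, -0.979], [0.0, -1.0, 0.0]]
wrist_force: [0.6, -0.8, -0.7]
gripper_width: 0.449
```

Run:
```python
from h import *
c=cap("wrist"); s=r.sense(); print(s["tcp_pos"],s["wrist_force"],s["moment"],s["gripper_width"],s["time_s"])
im=c["image"][190:270,215:350]; cv2.imwrite("pics/wc7.png",cv2.resize(im,None,fx=5.5,fy=6.5,interpolation=cv2.INTER_CUBIC)[:,:,::-1])
g=c["image"].astype(int)
for v in range(222,262): print(v, g[v,262:275].max(1)[[0,3,6]], g[v,284])
```

```text
[0.45216707 0.09342786 0.08753058] [ 0.35669784 -0.05849364  0.48725583] [-0.03262404  0.03702376 -0.03203321] 0.45017450452925656 7.5167
222 [242 240 240] [239 233 216]
223 [241 226 221] [224 212 193]
224 [236 177 163] [157 147 132]
225 [212 163 165] [90 80 69]
226 [174 214 226] [68 59 51]
227 [151 218 229] [69 59 50]
228 [144 157 189] [69 60 50]
229 [138 134 222] [66 58 49]
230 [134 135 228] [67 58 49]
231 [132 159 184] [67 59 50]
232 [134 214 213] [68 60 52]
233 [137 223 224] [65 57 49]
234 [125 176 182] [64 55 46]
235 [121 148 191] [66 58 50]
236 [124 157 213] [64 56 49]
237 [127 149 188] [66 58 49]
238 [149 167 166] [62 55 46]
239 [188 222 216] [63 56 48]
240 [194 228 225] [62 56 48]
241 [156 175 177] [66 57 47]
242 [132 162 173] [97 75 49]
243 [129 208 232] [162 112  53]
244 [128 210 232] [228 160  58]
245 [133 155 163] [248 193  67]
246 [179 171 168] [250 200  65]
247 [235 230 230] [237 171  61]
248 [230 232 231] [155 107  51]
249 [160 160 161] [74 61 46]
250 [128 155 152] [55 49 44]
251 [135 216 212] [59 52 47]
252 [138 235 232] [57 51 45]
253 [129 191 190] [59 51 44]
254 [134 143 144] [58 53 46]
255 [178 178 176] [56 48 43]
256 [235 234 234] [56 53 45]
257 [232 233 232] [55 52 46]
258 [161 160 161] [58 52 47]
259 [124 124 123] [70 64 59]
260 [125 124 125] [100  93  88]
261 [138 137 132] [128 120 111]
```

View pics/wc7.png

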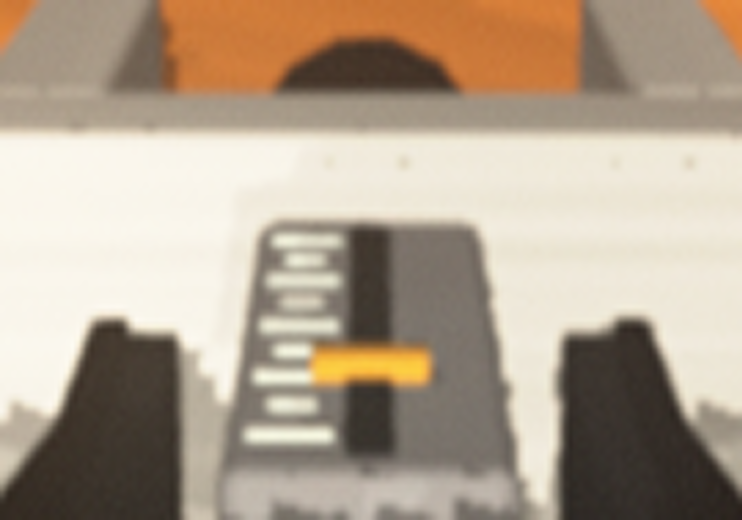

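Call:
step_arm([
  [[0,0,0,0,0,0,0],[0,0,0,0,0,0,0],[0,0,0,0,0,0,0],[0,0,0,0,0,0,0],[0,0,0,0,0,0,0]],
])

```text
time_s: 7.93
tcp_pos: [0.4522, 0.0935, 0.0876]
ee_rot: [[-0.979, 0.0, 0.205], [-0.205, 0.0, -0.979], [-0.0, -1.0, -0.0]]
wrist_force: [-0.8, -0.2, -0.6]
gripper_width: 0.273
```

Call:
step_arm([
  [[0,0,0,0,0,0,0],[0,0,0,0,0,0,0],[0,0,0,0,0,0,0],[0,0,0,0,0,0,0],[0,0,0,0,0,0,0]],
])

```text
time_s: 8.35
tcp_pos: [0.4522, 0.0935, 0.0876]
ee_rot: [[-0.979, 0.0, 0.205], [-0.205, 0.0, -0.979], [-0.0, -1.0, -0.0]]
wrist_force: [0.1, 1.0, -0.5]
gripper_width: 0.275
```

Run:
```python
from h import *
s=r.sense(); print(s["gripper_width"],s["wrist_force"],s["tcp_pos"])
c=cap("side");cv2.imwrite("pics/s8.png",cv2.resize(c["image"][260:345,280:380],None,fx=7,fy=7,interpolation=cv2.INTER_CUBIC)[:,:,::-1])
c=cap("top");cv2.imwrite("pics/t8.png",cv2.resize(c["image"][220:300,160:260],None,fx=7,fy=7,interpolation=cv2.INTER_CUBIC)[:,:,::-1])
```

```text
0.2752183535122867 [ 0.12213971  1.01220357 -0.52668812] [0.45220931 0.09347478 0.08755301]
```

View pics/s8.png

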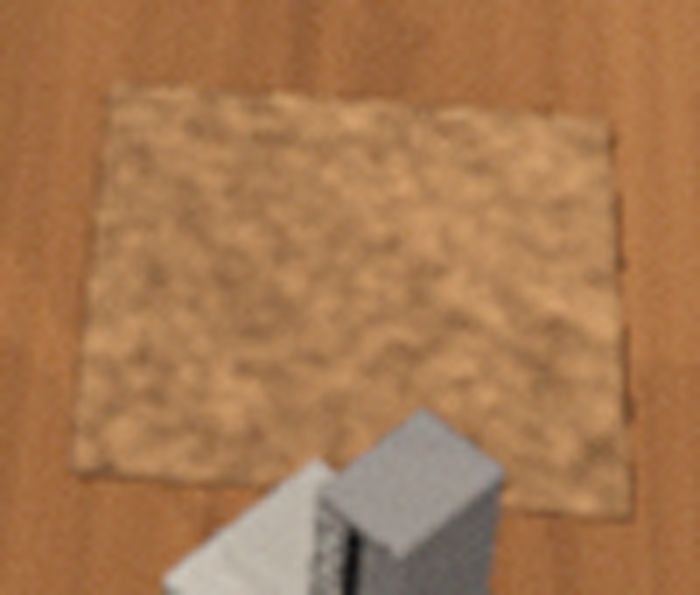

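View pics/t8.png

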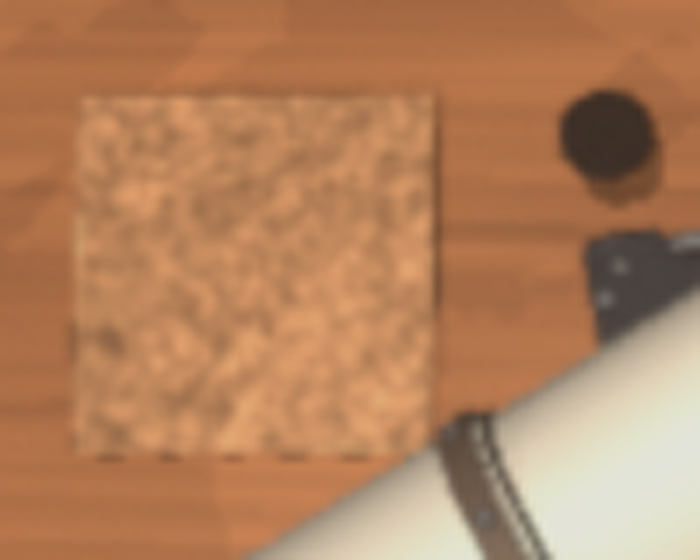

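```bash
python3 - <<'E'
from h import *
for n,o,P in(("side",(280,260),[(115,88),(607,117),(632,517),(78,470)]),("top",(160,220),[(80,96),(434,96),(431,454),(78,455)])):
    c=np.load(n+".npy",allow_pickle=True).item()
    p=np.array([px2w(c,o[0]+(x+.5)/7-.5,o[1]+(y+.5)/7-.5,.005) for x,y in P]); print(n,p.round(4).tolist(),p.mean(0).round(4),np.linalg.norm(np.roll(p,-1,0)-p,axis=1).round(4))
E
python3 plan.py 0.4525 0.0935 0.148 -78.2 0 4; python3 plan.py 0.449 0.22 0.15 -78.2 0 5;python3 plan.py 0.4475 0.332 0.15 -78.2 0 4
```

```text
side [[0.5179, 0.2709, 0.005], [0.3807, 0.2666, 0.005], [0.3788, 0.4084, 0.005], [0.5156, 0.4093, 0.005]] [0.4482 0.3388 0.005 ] [0.1373 0.1418 0.1368 0.1385]
top [[0.5173, 0.4044, 0.005], [0.5187, 0.2656, 0.005], [0.3796, 0.2641, 0.005], [0.3779, 0.4013, 0.005]] [0.4484 0.3339 0.005 ] [0.1388 0.1391 0.1372 0.1394]
[[0,0.0,0,0.0,-1.5,-0.0,0.0],[0,0.0,0,0.0,-3.0,-0.0,0.0],[0,0.0,0,0.0,-4.5,-0.0,0.0],[0,0.0,0,0.0,-6.0,-0.0,0.0],[0,0.0,0,0.0,-6.0,-0.0,0.0]]
[[0,0.0,0,-0.45,-0.04,-2.49,0.0],[0,0.0,0,-0.9,-0.08,-4.98,0.0],[0,0.0,0,-1.35,-0.12,-7.47,0.0],[0,0.0,0,-1.79,-0.16,-9.97,0.0],[0,0.0,0,-2.24,-0.2,-12.46,0.0]]
[[0,0.0,0,-0.54,0.0,-2.75,0.0],[0,0.0,0,-1.07,0.0,-5.5,0.0],[0,0.0,0,-1.61,0.0,-8.24,0.0],[0,0.0,0,-2.15,0.0,-10.99,0.0],[0,0.0,0,-2.15,0.0,-10.99,0.0]]
```

Call:
step_arm([
  [[0,0,0,0,-1.5,0,0],[0,0,0,0,-3.0,0,0],[0,0,0,0,-4.5,0,0],[0,0,0,0,-6.0,0,0],[0,0,0,0,-6.0,0,0]],
])

```text
time_s: 8.87
tcp_pos: [0.453, 0.0938, 0.1491]
ee_rot: [[-0.979, 0.003, 0.205], [-0.205, 0.002, -0.979], [-0.003, -1.0, -0.001]]
wrist_force: [0.7, 0.4, -4.5]
gripper_width: 0.275
```

Call:
step_arm([
  [[0,0,0,-0.45,-0.04,-2.49,0],[0,0,0,-0.9,-0.08,-4.98,0],[0,0,0,-1.35,-0.12,-7.47,0],[0,0,0,-1.79,-0.16,-9.97,0],[0,0,0,-2.24,-0.2,-12.46,0]],
])

```text
time_s: 9.28
tcp_pos: [0.4471, 0.2202, 0.1475]
ee_rot: [[-0.979, -0.004, 0.204], [-0.204, -0.002, -0.979], [0.004, -1.0, 0.001]]
wrist_force: [0.7, 0.2, -5.5]
gripper_width: 0.275
```

Call:
step_arm([
  [[0,0,0,-0.54,0,-2.75,0],[0,0,0,-1.07,0,-5.5,0],[0,0,0,-1.61,0,-8.24,0],[0,0,0,-2.15,0,-10.99,0],[0,0,0,-2.15,0,-10.99,0]],
])

```text
time_s: 9.7
tcp_pos: [0.4471, 0.3364, 0.1474]
ee_rot: [[-0.978, 0.0, 0.208], [-0.208, 0.002, -0.978], [-0.001, -1.0, -0.001]]
wrist_force: [1.8, -0.7, -5.5]
gripper_width: 0.276
```

```bash
python3 plan.py 0.4482 0.3362 0.115 -78.2 0 4
python3 - <<'E'
from h import *
c=cap("side"); s=r.sense(); print(s["tcp_pos"],s["gripper_width"])
cv2.imwrite("pics/s9.png",cv2.resize(c["image"][120:330,240:420],None,fx=3,fy=2.8,interpolation=cv2.INTER_CUBIC)[:,:,::-1])
E
```

```text
[[0,0.0,0,-0.04,0.88,-0.1,0.0],[0,0.0,0,-0.08,1.75,-0.2,0.0],[0,0.0,0,-0.11,2.63,-0.3,0.0],[0,0.0,0,-0.15,3.5,-0.4,0.0],[0,0.0,0,-0.15,3.5,-0.4,0.0]]
[0.4463129  0.33370563 0.14711133] 0.275069856535285
```

View pics/s9.png

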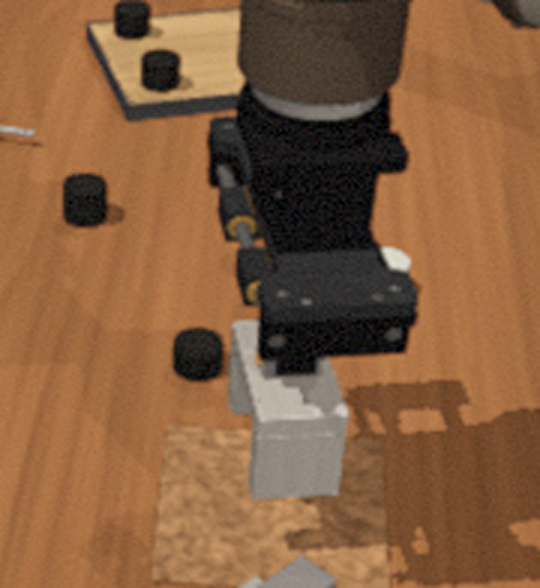

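Call:
step_arm([
  [[0,0,0,-0.04,0.88,-0.1,0],[0,0,0,-0.08,1.75,-0.2,0],[0,0,0,-0.11,2.63,-0.3,0],[0,0,0,-0.15,3.5,-0.4,0],[0,0,0,-0.15,3.5,-0.4,0]],
])

```text
time_s: 10.17
tcp_pos: [0.4467, 0.3343, 0.1116]
ee_rot: [[-0.979, -0.004, 0.203], [-0.203, -0.004, -0.979], [0.005, -1.0, 0.003]]
wrist_force: [-0.8, -0.5, -7.6]
gripper_width: 0.274
```

```bash
python3 plan.py 0.4482 0.3362 0.0955 -78.2 0 4
python3 - <<'E'
from h import *
s=r.sense(); c=cap("wrist");print(s["tcp_pos"],s["gripper_width"])
cv2.imwrite("pics/w9.png",c["image"][:,:,::-1])
E
```

```text
[[0,0.0,0,-0.0,0.49,0.0,0.0],[0,0.0,0,-0.0,0.98,0.0,0.0],[0,0.0,0,-0.0,1.46,0.0,0.0],[0,0.0,0,-0.0,1.95,0.0,0.0],[0,0.0,0,-0.0,1.95,0.0,0.0]]
[0.44665116 0.33433687 0.1116446 ] 0.27418224777715006
```

View pics/w9.png

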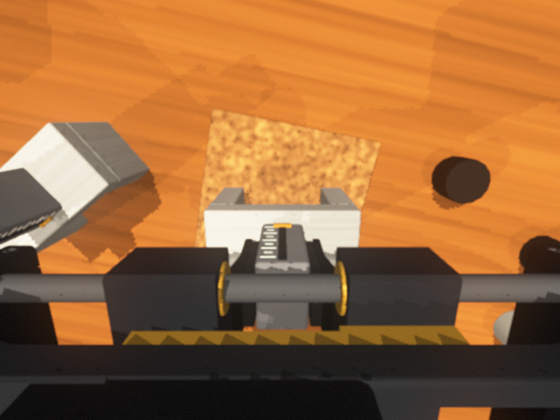

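Call:
step_arm([
  [[0,0,0,0,0.49,0,0],[0,0,0,0,0.98,0,0],[0,0,0,0,1.46,0,0],[0,0,0,0,1.95,0,0],[0,0,0,0,1.95,0,0]],
])

```text
time_s: 10.63
tcp_pos: [0.4472, 0.3355, 0.0939]
ee_rot: [[-0.979, -0.002, 0.204], [-0.204, -0.002, -0.979], [0.002, -1.0, 0.001]]
wrist_force: [0.6, -0.0, -5.2]
gripper_width: 0.277
```

Run:
```python
from h import *
s=r.sense(); c=cap("wrist");print(s["tcp_pos"],s["gripper_width"],s["wrist_force"])
cv2.imwrite("pics/w10.png",cv2.resize(c["image"][90:270,170:410],None,fx=3.3,fy=3.3,interpolation=cv2.INTER_CUBIC)[:,:,::-1])
import pickle; pickle.dump(c,open("w10.pkl","wb"))
```

```text
[0.4471757  0.33553006 0.09385202] 0.2768346325862216 [ 0.62397311 -0.01780959 -5.24240535]
```

View pics/w10.png

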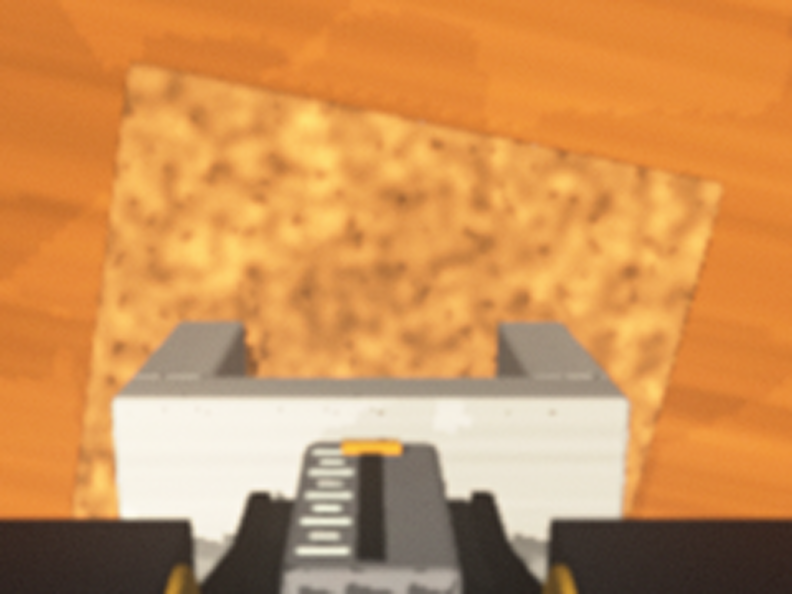

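Run:
```python
from h import *
import pickle; c=pickle.load(open("w10.pkl","rb"))
f=lambda x,y,z:px2w(c,170+(x+.5)/3.3-.5,90+(y+.5)/3.3-.5,z)
A,B,C,D=[f(*p,.005) for p in((130,65),(721,184),(637,505),(75,515))]
print(A,B,C,D,np.linalg.norm(A-B)); u=(B-A)/np.linalg.norm(B-A); n=np.array([u[1],-u[0],0]); print("mat c",(A+B)/2+n*.07, (A+B)/2-n*.07)
L=[f(x,322,.006) for x in(182,245,499,563)]; print(np.round(L,4)); m=np.mean([L[0],L[3]],0); u=L[3]-L[0];print(np.linalg.norm(u)); u/=np.linalg.norm(u); n=np.array([u[1],-u[0],0]); print("gauge c",m+n*.025,m-n*.025)
```

```text
[0.5170127  0.40634758 0.005     ] [0.51884189 0.26846111 0.005     ] [0.43769427 0.26560702 0.005     ] [0.40604683 0.40474103 0.005     ] 0.13789859795994922
mat c [0.44793345 0.33647581 0.005     ] [0.58792114 0.33833288 0.005     ]
[[0.4613 0.3857 0.006 ]
 [0.4644 0.3709 0.006 ]
 [0.4768 0.3113 0.006 ]
 [0.4799 0.2963 0.006 ]]
0.0913269796696714
gauge c [0.44614346 0.33590294 0.006     ] [0.49509805 0.34607388 0.006     ]
```

```bash
python3 plan.py 0.449 0.3363 0.093 -78.2 0 4
```

```text
[[0,0.0,0,-0.02,0.06,0.0,0.0],[0,0.0,0,-0.04,0.13,0.0,0.0],[0,0.0,0,-0.06,0.19,0.01,0.0],[0,0.0,0,-0.08,0.25,0.01,0.0],[0,0.0,0,-0.08,0.25,0.01,0.0]]
```

Call:
step_arm([
  [[0,0,0,-0.02,0.06,0,0],[0,0,0,-0.04,0.13,0,0],[0,0,0,-0.06,0.19,0.01,0],[0,0,0,-0.08,0.25,0.01,0],[0,0,0,-0.08,0.25,0.01,0]],
])

```text
time_s: 11.1
tcp_pos: [0.4487, 0.3363, 0.0926]
ee_rot: [[-0.979, 0.0, 0.205], [-0.205, 0.0, -0.979], [-0.0, -1.0, -0.0]]
wrist_force: [0.6, 0.5, -6.4]
gripper_width: 0.272
```

Call:
step_arm([
  [[0,0,0,0,0,0,0],[0,0,0,0,0,0,0],[0,0,0,0,0,0,20],[0,0,0,0,0,0,30],[0,0,0,0,0,0,60]],
])

```text
time_s: 11.52
tcp_pos: [0.4495, 0.3371, 0.0938]
ee_rot: [[-0.979, 0.002, 0.205], [-0.205, 0.002, -0.979], [-0.003, -1.0, -0.001]]
wrist_force: [0.1, -0.4, 0.1]
gripper_width: 0.321
```

Call:
step_arm([
  [[0,0,0,0,0,0,70],[0,0,0,0,0,0,80],[0,0,0,0,0,0,80],[0,0,0,0,0,0,80],[0,0,0,0,0,0,80]],
])

```text
time_s: 11.93
tcp_pos: [0.4487, 0.3363, 0.0927]
ee_rot: [[-0.979, 0.0, 0.205], [-0.205, 0.0, -0.979], [-0.0, -1.0, -0.0]]
wrist_force: [1.7, -0.0, 1.1]
gripper_width: 0.67
```

```bash
python3 plan.py 0.449 0.3363 0.16 -78.2 80 4
python3 - <<'E'
from h import *
s=r.sense(); c=cap("wrist");print(s["tcp_pos"],s["gripper_width"],s["wrist_force"])
cv2.imwrite("pics/w11.png",cv2.resize(c["image"][90:270,170:410],None,fx=3.3,fy=3.3,interpolation=cv2.INTER_CUBIC)[:,:,::-1])
import pickle; pickle.dump(c,open("w11.pkl","wb"))
E
```

```text
[[0,0.0,0,-0.0,-1.68,-0.0,80.0],[0,0.0,0,-0.0,-3.35,-0.0,80.0],[0,0.0,0,-0.0,-5.02,-0.0,80.0],[0,0.0,0,-0.0,-6.7,-0.0,80.0],[0,0.0,0,-0.0,-6.7,-0.0,80.0]]
[0.44866867 0.33629548 0.09271715] 0.6697813728218257 [ 1.66162849 -0.03925642  1.07555639]
```

View pics/w11.png

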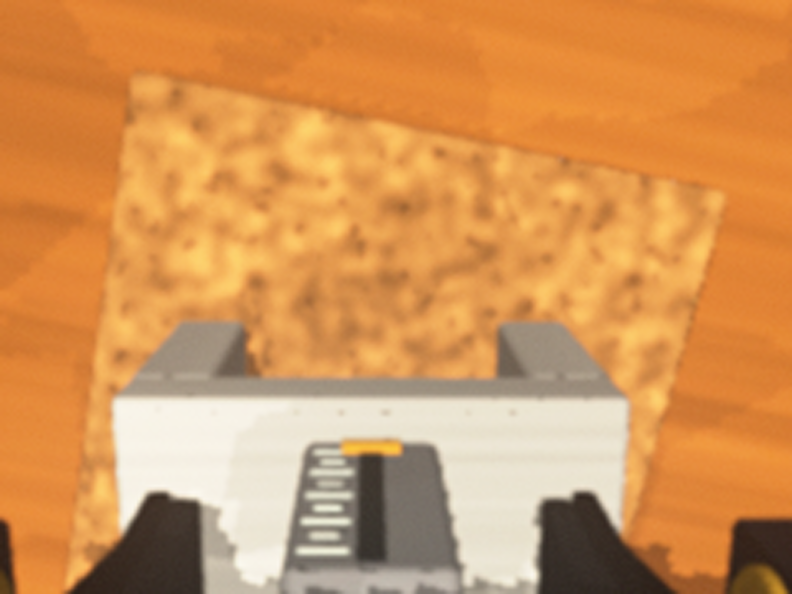

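Call:
step_arm([
  [[0,0,0,0,-1.68,0,80],[0,0,0,0,-3.35,0,80],[0,0,0,0,-5.02,0,80],[0,0,0,0,-6.7,0,80],[0,0,0,0,-6.7,0,80]],
])

```text
time_s: 12.4
tcp_pos: [0.4502, 0.3378, 0.1632]
ee_rot: [[-0.979, 0.005, 0.206], [-0.206, 0.005, -0.979], [-0.006, -1.0, -0.004]]
wrist_force: [0.5, -0.5, 0.7]
gripper_width: 0.798
```

```bash
python3 plan.py 0.45 0.2 0.14 -78.2 80 4;python3 plan.py 0.4525 0.0945 0.1 -78.2 80 3
```

```text
[[0,0.0,0,0.67,0.5,3.34,80.0],[0,0.0,0,1.34,1.0,6.68,80.0],[0,0.0,0,2.02,1.5,10.02,80.0],[0,0.0,0,2.69,2.0,13.36,80.0],[0,0.0,0,2.69,2.0,13.36,80.0]]
[[0,0.0,0,0.64,1.33,3.46,80.0],[0,0.0,0,1.28,2.67,6.92,80.0],[0,0.0,0,1.91,4.0,10.38,80.0],[0,0.0,0,1.91,4.0,10.38,80.0],[0,0.0,0,1.91,4.0,10.38,80.0]]
```

Call:
step_arm([
  [[0,0,0,0.67,0.5,3.34,80],[0,0,0,1.34,1.0,6.68,80],[0,0,0,2.02,1.5,10.02,80],[0,0,0,2.69,2.0,13.36,80],[0,0,0,2.69,2.0,13.36,80]],
])

```text
time_s: 12.82
tcp_pos: [0.4469, 0.1945, 0.1376]
ee_rot: [[-0.98, -0.006, 0.2], [-0.2, -0.004, -0.98], [0.006, -1.0, 0.002]]
wrist_force: [-0.6, -0.2, 0.5]
gripper_width: 0.801
```

Call:
step_arm([
  [[0,0,0,0.64,1.33,3.46,80],[0,0,0,1.28,2.67,6.92,80],[0,0,0,1.91,4.0,10.38,80],[0,0,0,1.91,4.0,10.38,80],[0,0,0,1.91,4.0,10.38,80]],
])

```text
time_s: 13.23
tcp_pos: [0.4514, 0.0926, 0.0985]
ee_rot: [[-0.979, -0.002, 0.202], [-0.202, -0.001, -0.979], [0.002, -1.0, 0.001]]
wrist_force: [1.2, 0.4, 0.5]
gripper_width: 0.8
```

```bash
python3 plan.py 0.4525 0.0945 0.06 -78.2 80 3
python3 - <<'E'
from h import *
s=r.sense(); c=cap("wrist");print(s["tcp_pos"],s["gripper_width"])
cv2.imwrite("pics/w12.png",c["image"][:,:,::-1])
m=c["image"].max(2)<70
for ct,st,mm in blobs(m,300,4000): print(ct.round(1),st,px2w(c,*ct,.022).round(4))
print(w2px(c,[.4525,.0945,.03]))
c=cap("top");cv2.imwrite("pics/t12.png",cv2.resize(c["image"][220:300,160:320],None,fx=5,fy=5,interpolation=cv2.INTER_CUBIC)[:,:,::-1])
E
```

```text
[[0,0.0,0,0.0,1.33,-0.0,80.0],[0,0.0,0,0.0,2.67,-0.0,80.0],[0,0.0,0,0.0,4.0,-0.0,80.0],[0,0.0,0,0.0,4.0,-0.0,80.0],[0,0.0,0,0.0,4.0,-0.0,80.0]]
[0.45143304 0.09264838 0.09850166] 0.8002228905818535
[449.3  26.3] [ 412    0   78   59 3471] [0.605 0.013 0.022]
[157.  124.6] [ 128   99   58   49 1856] [0.5038 0.1954 0.022 ]
[203.6 260.5] [175 240  46  34 936] [0.4053 0.1489 0.022 ]
[360.6 260.7] [344 240  47  35 953] [0.4306 0.0246 0.022 ]
[281.28255862 222.1315339 ]
```

View pics/w12.png

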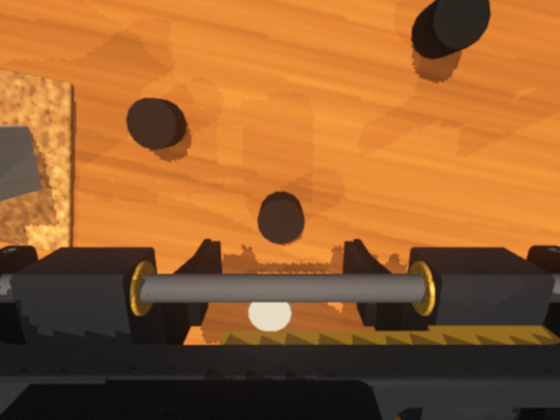

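View pics/t12.png

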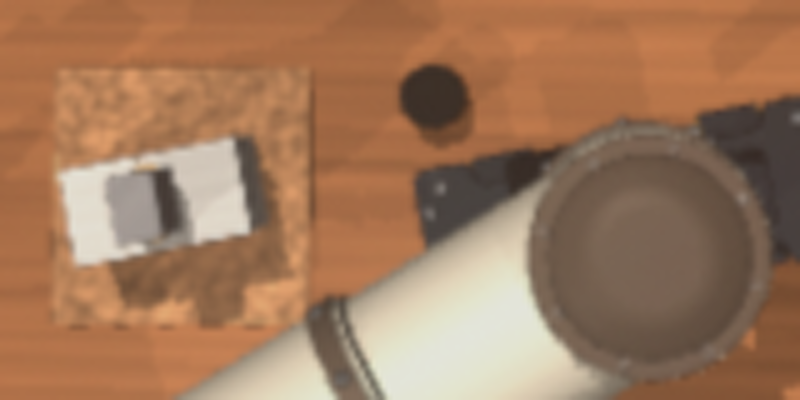

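Call:
step_arm([
  [[0,0,0,0,1.33,0,80],[0,0,0,0,2.67,0,80],[0,0,0,0,4.0,0,80],[0,0,0,0,4.0,0,80],[0,0,0,0,4.0,0,80]],
])

```text
time_s: 13.75
tcp_pos: [0.4524, 0.0955, 0.0596]
ee_rot: [[-0.978, -0.0, 0.207], [-0.207, -0.0, -0.978], [0.0, -1.0, 0.0]]
wrist_force: [0.9, 0.1, -0.2]
gripper_width: 0.808
```

```bash
python3 - <<'E'
from h import *
c=np.load("top.npy",allow_pickle=True).item()
F=lambda P,z:np.array([px2w(c,160+(x+.5)/5-.5,220+(y+.5)/5-.5,z) for x,y in P])
b=F([(60,172),(238,138),(255,235),(78,265)],.072); m=F([(56,68),(310,68),(308,325),(54,325)],.005); print(b.mean(0),m.mean(0))
s=r.sense(); w=cap("wrist");print(s["tcp_pos"],s["gripper_width"])
cv2.imwrite("pics/w13.png",w["image"][:,:,::-1])
E
python3 plan.py 0.4525 0.0945 0.016 -78.2 80 4
```

```text
[0.44847349 0.33409002 0.072     ] [0.44837048 0.33416669 0.005     ]
[0.45241991 0.09547339 0.05958597] 0.8077020807486027
[[0,0.0,0,0.0,1.1,-0.0,80.0],[0,0.0,0,0.0,2.2,-0.0,80.0],[0,0.0,0,0.0,3.3,-0.0,80.0],[0,0.0,0,0.0,4.4,-0.0,80.0],[0,0.0,0,0.0,4.4,-0.0,80.0]]
```

View pics/w13.png

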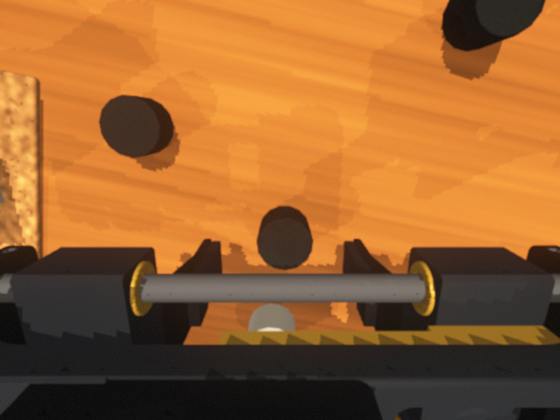

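Seen from the top camera, the gauge sits within about 0.2 mm of the mat's centre. The foot is between the jaws, at about (285,237) in the wrist view. Next I go down and grip it.

Call:
step_arm([
  [[0,0,0,0,1.1,0,80],[0,0,0,0,2.2,0,80],[0,0,0,0,3.3,0,80],[0,0,0,0,4.4,0,80],[0,0,0,0,4.4,0,80]],
])

```text
time_s: 14.22
tcp_pos: [0.4519, 0.0947, 0.015]
ee_rot: [[-0.979, -0.001, 0.205], [-0.205, -0.001, -0.979], [0.001, -1.0, 0.0]]
wrist_force: [0.5, -0.1, 0.4]
gripper_width: 0.799
```

Call:
step_arm([
  [[0,0,0,0,0,0,60],[0,0,0,0,0,0,30],[0,0,0,0,0,0,0],[0,0,0,0,0,0,0],[0,0,0,0,0,0,0]],
])

```text
time_s: 14.63
tcp_pos: [0.4525, 0.0947, 0.0161]
ee_rot: [[-0.979, 0.001, 0.205], [-0.205, 0.001, -0.979], [-0.001, -1.0, -0.0]]
wrist_force: [-0.6, 0.7, -0.5]
gripper_width: 0.507
```

Call:
step_arm([
  [[0,0,0,0,0,0,0],[0,0,0,0,0,0,0],[0,0,0,0,0,0,0],[0,0,0,0,0,0,0],[0,0,0,0,0,0,0]],
])

```text
time_s: 15.05
tcp_pos: [0.4523, 0.0945, 0.0158]
ee_rot: [[-0.979, 0.0, 0.205], [-0.205, 0.0, -0.979], [-0.0, -1.0, 0.0]]
wrist_force: [-0.9, -0.4, 5.0]
gripper_width: 0.405
```

Call:
step_arm([
  [[0,0,0,0,0,0,0],[0,0,0,0,0,0,0],[0,0,0,0,0,0,0],[0,0,0,0,0,0,0],[0,0,0,0,0,0,0]],
])

```text
time_s: 15.47
tcp_pos: [0.4523, 0.0945, 0.0158]
ee_rot: [[-0.979, 0.0, 0.205], [-0.205, 0.0, -0.979], [-0.0, -1.0, 0.0]]
wrist_force: [-0.7, -0.6, 4.1]
gripper_width: 0.403
```

```bash
python3 - <<'E'
from h import *
s=r.sense(); w=cap("wrist");print(s["tcp_pos"],s["gripper_width"])
cv2.imwrite("pics/w14.png",w["image"][:,:,::-1])
E
python3 plan.py 0.4525 0.0945 0.106 -78.2 0 5
python3 plan.py 0.44 -0.07 0.12 -78.2 0 5
python3 plan.py 0.424 -0.2425 0.12 -78.2 0 5
```

```text
[0.45233436 0.09450219 0.01584585] 0.4027732758019242
[[0,0.0,0,0.0,-1.8,-0.0,0.0],[0,0.0,0,0.0,-3.6,-0.0,0.0],[0,0.0,0,0.0,-5.4,-0.0,0.0],[0,0.0,0,0.0,-7.2,-0.0,0.0],[0,0.0,0,0.0,-9.0,-0.0,0.0]]
[[0,0.0,0,0.92,-0.28,3.17,0.0],[0,0.0,0,1.84,-0.56,6.34,0.0],[0,0.0,0,2.76,-0.84,9.51,0.0],[0,0.0,0,3.67,-1.12,12.68,0.0],[0,0.0,0,4.59,-1.4,15.85,0.0]]
[[0,0.0,0,1.02,0.0,3.31,0.0],[0,0.0,0,2.04,0.0,6.62,0.0],[0,0.0,0,3.06,0.0,9.93,0.0],[0,0.0,0,4.08,0.0,13.24,0.0],[0,0.0,0,5.1,0.0,16.55,0.0]]
```

View pics/w14.png

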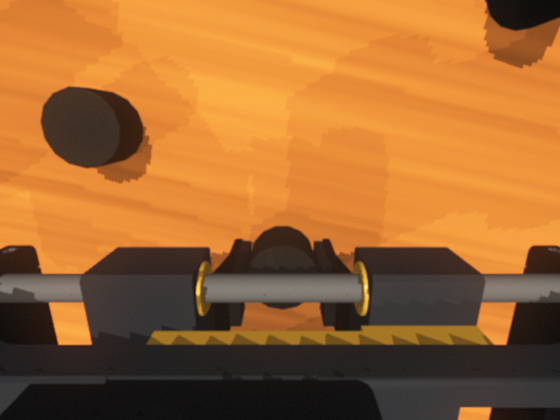

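Call:
step_arm([
  [[0,0,0,0,-1.8,0,0],[0,0,0,0,-3.6,0,0],[0,0,0,0,-5.4,0,0],[0,0,0,0,-7.2,0,0],[0,0,0,0,-9.0,0,0]],
])

```text
time_s: 15.93
tcp_pos: [0.4517, 0.0942, 0.1059]
ee_rot: [[-0.979, -0.001, 0.204], [-0.204, -0.0, -0.979], [0.001, -1.0, 0.0]]
wrist_force: [0.4, -0.0, -0.6]
gripper_width: 0.404
```

Call:
step_arm([
  [[0,0,0,0.92,-0.28,3.17,0],[0,0,0,1.84,-0.56,6.34,0],[0,0,0,2.76,-0.84,9.51,0],[0,0,0,3.67,-1.12,12.68,0],[0,0,0,4.59,-1.4,15.85,0]],
])

```text
time_s: 16.35
tcp_pos: [0.439, -0.0714, 0.1194]
ee_rot: [[-0.979, -0.0, 0.205], [-0.205, 0.0, -0.979], [0.0, -1.0, -0.0]]
wrist_force: [0.1, 0.5, -1.1]
gripper_width: 0.405
```

Call:
step_arm([
  [[0,0,0,1.02,0,3.31,0],[0,0,0,2.04,0,6.62,0],[0,0,0,3.06,0,9.93,0],[0,0,0,4.08,0,13.24,0],[0,0,0,5.1,0,16.55,0]],
])

```text
time_s: 16.77
tcp_pos: [0.4229, -0.244, 0.1191]
ee_rot: [[-0.979, -0.001, 0.204], [-0.204, 0.0, -0.979], [0.0, -1.0, -0.001]]
wrist_force: [1.9, 0.5, -0.5]
gripper_width: 0.402
```

Call:
step_arm([
  [[0,0,0,0,0,0,0],[0,0,0,0,0,0,0],[0,0,0,0,0,0,0],[0,0,0,0,0,0,0],[0,0,0,0,0,0,0]],
])

```text
time_s: 17.18
tcp_pos: [0.4238, -0.2415, 0.1195]
ee_rot: [[-0.978, -0.0, 0.207], [-0.207, 0.0, -0.978], [0.0, -1.0, -0.0]]
wrist_force: [-0.3, 0.0, -1.3]
gripper_width: 0.404
```

Run:
```python
from h import *
import pickle
s=r.sense(); w=cap("wrist");print(s["tcp_pos"],s["gripper_width"],s["joints"].round(1))
pickle.dump(w,open("w15.pkl","wb"))
cv2.imwrite("pics/w15.png",w["image"][:,:,::-1])
c=cap("side");cv2.imwrite("pics/s15.png",cv2.resize(c["image"][60:260,240:420],None,fx=3,fy=3,interpolation=cv2.INTER_CUBIC)[:,:,::-1])
```

```text
[ 0.42378148 -0.24151329  0.11948801] 0.404092229910021 [-10.6  15.8 -27.5  -0.  -46.7 112.5]
```

View pics/w15.png

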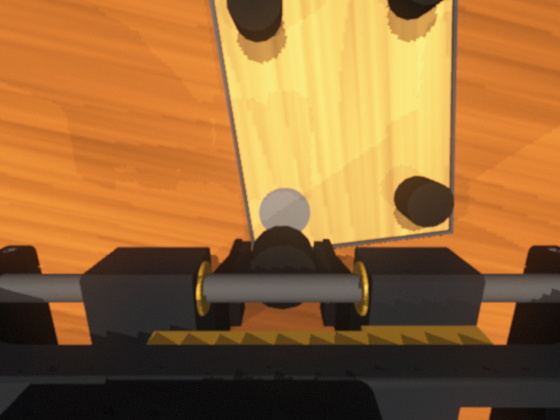

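View pics/s15.png

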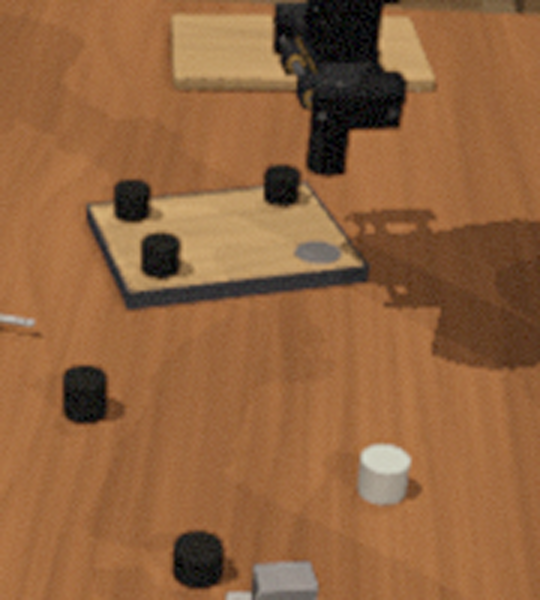

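Run:
```python
from h import *
import pickle
w=pickle.load(open("w15.pkl","rb")); im=w["image"]; hsv=cv2.cvtColor(im,cv2.COLOR_RGB2HSV)
sub=np.zeros(im.shape[:2],np.uint8); sub[175:240,250:320]=1
m=((hsv[:,:,1]<110)&(hsv[:,:,2]>110)&(sub>0)).astype(np.uint8)
print([ (ct.round(1),st) for ct,st,_ in blobs(m,100,9000)])
cs=max(cv2.findContours(m,cv2.RETR_EXTERNAL,cv2.CHAIN_APPROX_NONE)[0],key=len)[:,0]
P=np.array([px2w(w,u,v,.018) for u,v in cs if v<222])
# circle fit
A=np.c_[2*P[:,:2],np.ones(len(P))]; x=np.linalg.lstsq(A,(P[:,:2]**2).sum(1),rcond=None)[0]; print("spot",x[:2],"R",np.sqrt(x[2]+x[:2]@x[:2]),len(P))
s=r.sense(); t=s["tcp_pos"]; E=s["ee_rot"]
for dx in (-.018,0,.018): print(dx,w2px(w,t+E@np.array([dx,.0158,0])),w2px(w,t+E@np.array([dx,-.0142,0])))
print(im[215:250:1,284].max(1))
cv2.imwrite("pics/w15c.png",cv2.resize(im[180:320,220:350],None,fx=5,fy=4,interpolation=cv2.INTER_CUBIC)[:,:,::-1])
```

```text
[(array([284.4, 209.2]), array([ 259,  188,   51,   44, 1710], dtype=int32))]
spot [ 0.42313163 -0.2423864 ] R 0.021475793380995815 89
-0.018 [284.19521169 223.99672611] [284.65156311 244.25451984]
0 [284.15623105 253.01995876] [284.59051466 278.10725617]
0.018 [284.11930762 280.511485  ] [284.53327764 309.84647136]
[158 160 157 159 159 158 156 156 160 154 127  82  61  59  61  58  59  58
  57  56  56  56  53  52  53  53  50  47  51  50  51  55  55  53  53]
```

View pics/w15c.png

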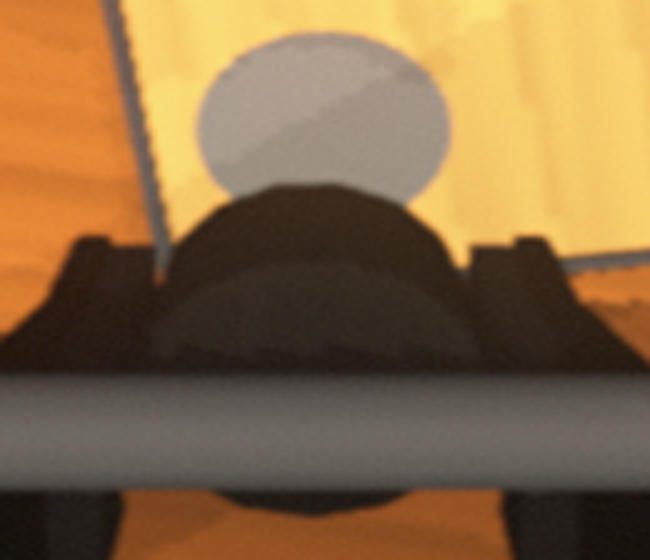

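```bash
python3 plan.py 0.4236 -0.243 0.048 -78.2 0 4;python3 plan.py 0.4236 -0.243 0.048 -78.2 0 4
```

```text
[[0,0.0,0,0.01,1.8,0.01,0.0],[0,0.0,0,0.02,3.6,0.02,0.0],[0,0.0,0,0.03,5.4,0.03,0.0],[0,0.0,0,0.05,7.2,0.04,0.0],[0,0.0,0,0.05,7.2,0.04,0.0]]
[[0,0.0,0,-0.0,0.0,0.0,0.0],[0,0.0,0,-0.0,0.0,0.0,0.0],[0,0.0,0,-0.0,0.0,0.0,0.0],[0,0.0,0,-0.0,0.0,0.0,0.0],[0,0.0,0,-0.0,0.0,0.0,0.0]]
```

Call:
step_arm([
  [[0,0,0,0.01,1.8,0.01,0],[0,0,0,0.02,3.6,0.02,0],[0,0,0,0.03,5.4,0.03,0],[0,0,0,0.05,7.2,0.04,0],[0,0,0,0.05,7.2,0.04,0]],
])

```text
time_s: 17.7
tcp_pos: [0.4211, -0.2418, 0.0448]
ee_rot: [[-0.979, -0.007, 0.205], [-0.205, 0.002, -0.979], [0.006, -1.0, -0.003]]
wrist_force: [-0.6, 0.9, -0.2]
gripper_width: 0.403
```

Call:
step_arm([
  [[0,0,0,0,0,0,0],[0,0,0,0,0,0,0],[0,0,0,0,0,0,0],[0,0,0,0,0,0,0],[0,0,0,0,0,0,0]],
])

```text
time_s: 18.12
tcp_pos: [0.4238, -0.2431, 0.0485]
ee_rot: [[-0.979, 0.002, 0.205], [-0.205, -0.0, -0.979], [-0.002, -1.0, 0.001]]
wrist_force: [-0.4, 0.4, -1.6]
gripper_width: 0.401
```

Run:
```python
from h import *
import pickle
w=cap("wrist"); im=w["image"]; s=r.sense(); t=s["tcp_pos"]; E=s["ee_rot"]; print(t)
for dx in (-.018,): print(dx,w2px(w,t+E@np.array([dx,.0158,0])),w2px(w,t+E@np.array([dx,-.0142,0])))
for p in([.4236,-.2428,.018],): 
  for dx in(-.022,.022): print("spot x edge",w2px(w,np.array(p)+E@np.array([dx,0,0])))
  for dz in(-.022,.022): print("spot z edge",w2px(w,np.array(p)+E@np.array([0,0,dz])))
cv2.imwrite("pics/w16c.png",cv2.resize(im[180:320,220:350],None,fx=5,fy=4,interpolation=cv2.INTER_CUBIC)[:,:,::-1])
```

```text
[ 0.4236374  -0.2430935   0.04827745]
-0.018 [283.91875592 224.30951967] [284.34234183 244.53641062]
spot x edge [283.2563146  210.55224341]
spot x edge [283.21715189 275.17470876]
spot z edge [248.54076686 243.88014272]
spot z edge [317.92830908 243.82649685]
```

View pics/w16c.png

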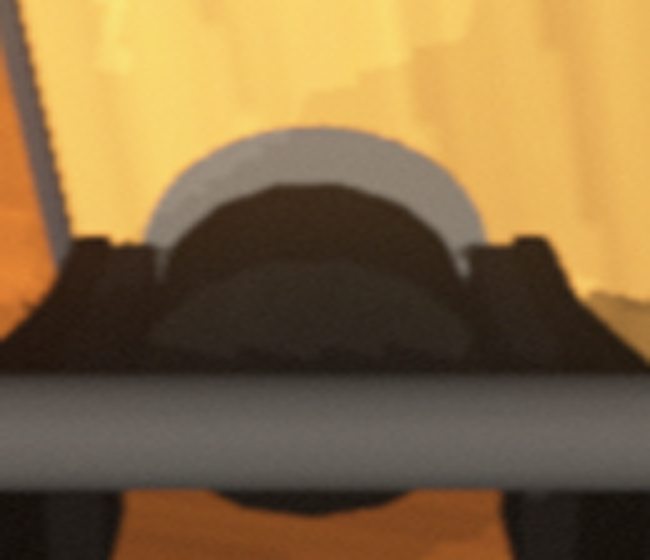

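```bash
python3 plan.py 0.4236 -0.243 0.036 -78.2 0 5;python3 plan.py 0.4236 -0.243 0.0338 -78.2 0 4
```

```text
[[0,0.0,0,-0.0,0.24,0.0,0.0],[0,0.0,0,-0.0,0.48,0.0,0.0],[0,0.0,0,-0.0,0.72,0.0,0.0],[0,0.0,0,-0.0,0.96,0.0,0.0],[0,0.0,0,-0.0,1.2,0.0,0.0]]
[[0,0.0,0,-0.0,0.06,0.0,0.0],[0,0.0,0,-0.0,0.11,0.0,0.0],[0,0.0,0,-0.0,0.17,0.0,0.0],[0,0.0,0,-0.0,0.22,0.0,0.0],[0,0.0,0,-0.0,0.22,0.0,0.0]]
```

Call:
step_arm([
  [[0,0,0,0,0.24,0,0],[0,0,0,0,0.48,0,0],[0,0,0,0,0.72,0,0],[0,0,0,0,0.96,0,0],[0,0,0,0,1.2,0,0]],
])

```text
time_s: 18.58
tcp_pos: [0.4231, -0.243, 0.0351]
ee_rot: [[-0.979, -0.0, 0.205], [-0.205, 0.0, -0.979], [0.0, -1.0, -0.0]]
wrist_force: [0.2, 1.2, 0.4]
gripper_width: 0.403
```

Call:
step_arm([
  [[0,0,0,0,0.06,0,0],[0,0,0,0,0.11,0,0],[0,0,0,0,0.17,0,0],[0,0,0,0,0.22,0,0],[0,0,0,0,0.22,0,0]],
])

```text
time_s: 19.0
tcp_pos: [0.4233, -0.243, 0.0339]
ee_rot: [[-0.979, -0.0, 0.205], [-0.205, -0.0, -0.979], [0.0, -1.0, 0.0]]
wrist_force: [-0.7, 0.8, 4.6]
gripper_width: 0.408
```

Call:
step_arm([
  [[0,0,0,0,0,0,38],[0,0,0,0,0,0,42],[0,0,0,0,0,0,50],[0,0,0,0,0,0,65],[0,0,0,0,0,0,65]],
])

```text
time_s: 19.42
tcp_pos: [0.4234, -0.2431, 0.0332]
ee_rot: [[-0.979, 0.0, 0.205], [-0.205, -0.0, -0.979], [-0.0, -1.0, 0.0]]
wrist_force: [0.7, 0.6, 0.5]
gripper_width: 0.564
```

Call:
step_arm([
  [[0,0,0,0,0,0,65],[0,0,0,0,0,0,65],[0,0,0,0,0,0,65],[0,0,0,0,0,0,65],[0,0,0,0,0,0,65]],
])

```text
time_s: 19.83
tcp_pos: [0.4233, -0.243, 0.0333]
ee_rot: [[-0.979, -0.0, 0.205], [-0.205, 0.0, -0.979], [0.0, -1.0, -0.0]]
wrist_force: [-0.2, 0.4, -0.3]
gripper_width: 0.652
```

Call:
step_arm([
  [[0,0,0,0,-1.5,0,65],[0,0,0,0,-3,0,65],[0,0,0,0,-5,0,65],[0,0,0,0,-8,0,65],[0,0,0,0,-11,0,65]],
])

```text
time_s: 20.25
tcp_pos: [0.4225, -0.2428, 0.1439]
ee_rot: [[-0.979, -0.002, 0.205], [-0.205, 0.0, -0.979], [0.002, -1.0, -0.001]]
wrist_force: [0.9, -1.0, 0.0]
gripper_width: 0.652
```

Call:
step_arm([
  [[0,0,0,2,-1,-2,65],[0,0,0,5,-2,-5,65],[0,0,0,5,-2,-8,65],[0,0,0,5,-2,-11,65],[0,0,0,5,-2,-13,65]],
])

```text
time_s: 20.67
tcp_pos: [0.3463, -0.1248, 0.1637]
ee_rot: [[-0.979, 0.001, 0.205], [-0.205, 0.0, -0.979], [-0.001, -1.0, -0.0]]
wrist_force: [0.6, -0.8, -0.0]
gripper_width: 0.651
```

Run:
```python
from h import *
s=r.sense(); print(s["time_s"],s["tcp_pos"],s["gripper_width"])
for n in("top","side"):
    c=cap(n); cv2.imwrite(f"pics/{n}20.png",c["image"][:,:,::-1])
    b=(120,250,360,480) if n=="side" else (180,300,360,480)
    b=(90,190,250,380) if n=="side" else b
    cv2.imwrite(f"pics/{n}20c.png",cv2.resize(c["image"][b[0]:b[1],b[2]:b[3]],None,fx=5,fy=5,interpolation=cv2.INTER_CUBIC)[:,:,::-1])
    im=c["image"].astype(int)
    for ct,st,m in blobs(im.max(2)<(90 if n=="top" else 55),60,400):
        if 170<ct[0]<480 and 100<ct[1]<300: print(n,np.round(ct,1),st,np.round(px2w(c,*ct,.03),4))
```

```text
20.6667 [ 0.34632362 -0.12476981  0.16369487] 0.6513332047526994
top [314.5 201.8] [308 196  13  13 133] [0.6061 0.0129 0.03  ]
top [429.3 204.3] [422 199  16  12 156] [ 0.6026 -0.2984  0.03  ]
top [391.  217.6] [384 212  15  12 142] [ 0.5656 -0.1943  0.03  ]
top [246.1 239. ] [240 233  13  13 126] [0.5039 0.1962 0.03  ]
top [449. 257.] [441 251  17  13 169] [ 0.4611 -0.3493  0.03  ]
top [409.8 270.7] [403 264  15  14 167] [ 0.4237 -0.2434  0.03  ]
side [333.5 121.4] [328 116  12  12 123] [ 0.4604 -0.3524  0.03  ]
side [283.7 126.6] [279 120  11  14 124] [ 0.6017 -0.3022  0.03  ]
side [346.2 139.4] [340 133  13  14 150] [ 0.423  -0.2455  0.03  ]
side [288.9 156.2] [272 139  35  23  94] [ 0.5708 -0.1357  0.03  ]
side [293.  144.8] [288 138  12  14 145] [ 0.5656 -0.1979  0.03  ]
side [333.9 154. ] [306 149  56  10 166] [ 0.4549 -0.1608  0.03  ]
side [267.9 191.3] [261 182  15  19 225] [0.6041 0.0326 0.03  ]
side [305.6 246.4] [298 238  16  18 252] [0.5033 0.2201 0.03  ]
```

View pics/top20.png

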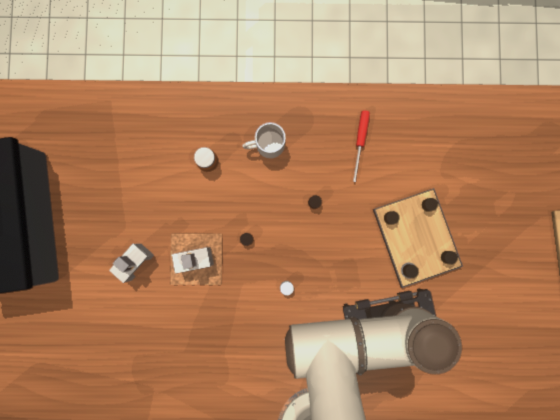

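View pics/top20c.png

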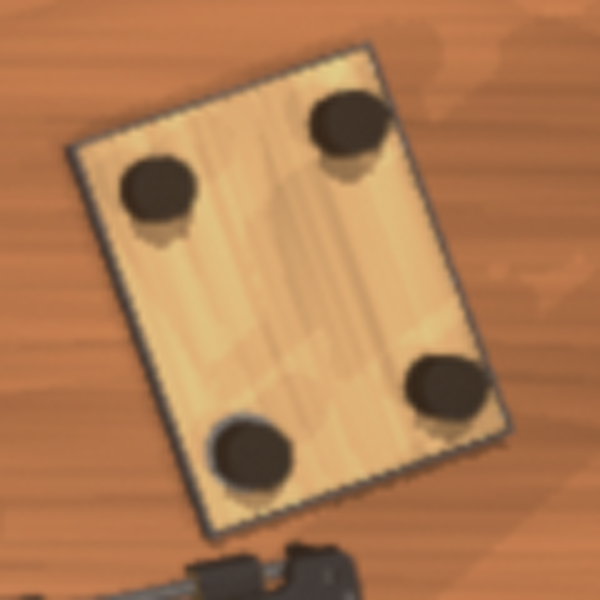

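View pics/side20c.png

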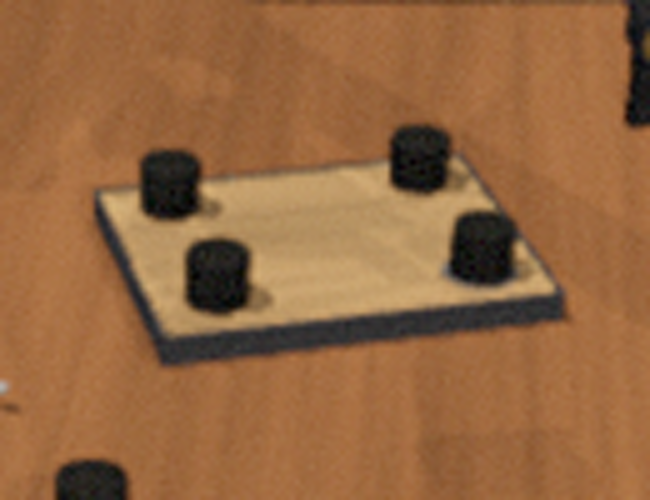

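```bash
python3 - <<'E'
import json,numpy as np
from plan import *
c=load(); A=axes(c[3]); p=np.array(c[:3])+A@np.array([.05,-.13,-.13]); json.dump([*p,c[3]],open("cmd.json","w")); print(p)
E
python3 plan.py 0.385 -0.25 0.15 -78.2 65 4;python3 plan.py 0.385 -0.25 0.15 -78.2 65 4
```

```text
[ 0.34801867 -0.1259408   0.1638    ]
[[0,0.0,0,-0.27,0.35,3.23,65.0],[0,0.0,0,-0.54,0.69,6.45,65.0],[0,0.0,0,-0.81,1.04,9.68,65.0],[0,0.0,0,-1.08,1.38,12.9,65.0],[0,0.0,0,-1.08,1.38,12.9,65.0]]
[[0,0.0,0,-0.0,0.0,0.0,65.0],[0,0.0,0,-0.0,0.0,0.0,65.0],[0,0.0,0,-0.0,0.0,0.0,65.0],[0,0.0,0,-0.0,0.0,0.0,65.0],[0,0.0,0,-0.0,0.0,0.0,65.0]]
```

Call:
step_arm([
  [[0,0,0,-0.27,0.35,3.23,65],[0,0,0,-0.54,0.69,6.45,65],[0,0,0,-0.81,1.04,9.68,65],[0,0,0,-1.08,1.38,12.9,65],[0,0,0,-1.08,1.38,12.9,65]],
])

```text
time_s: 21.18
tcp_pos: [0.3864, -0.2544, 0.1487]
ee_rot: [[-0.98, -0.0, 0.201], [-0.201, -0.001, -0.98], [0.0, -1.0, 0.001]]
wrist_force: [0.3, -0.5, 0.5]
gripper_width: 0.647
```

Call:
step_arm([
  [[0,0,0,0,0,0,65],[0,0,0,0,0,0,65],[0,0,0,0,0,0,65],[0,0,0,0,0,0,65],[0,0,0,0,0,0,65]],
])

```text
time_s: 21.6
tcp_pos: [0.3846, -0.2494, 0.1499]
ee_rot: [[-0.979, 0.001, 0.206], [-0.206, -0.0, -0.979], [-0.001, -1.0, 0.0]]
wrist_force: [-0.1, 0.8, 0.2]
gripper_width: 0.65
```

Run:
```python
from h import *
import pickle
w=cap("wrist"); im=w["image"]; pickle.dump(w,open("w21.pkl","wb"))
cv2.imwrite("pics/w21.png",im[:,:,::-1]); u,v=w2px(w,[.4236,-.243,.03]).astype(int); print(u,v)
cv2.imwrite("pics/w21c.png",cv2.resize(im[max(0,v-45):v+45,u-55:u+55],None,fx=6.5,fy=6.5,interpolation=cv2.INTER_CUBIC)[:,:,::-1])
```

```text
285 162
```

View pics/w21c.png

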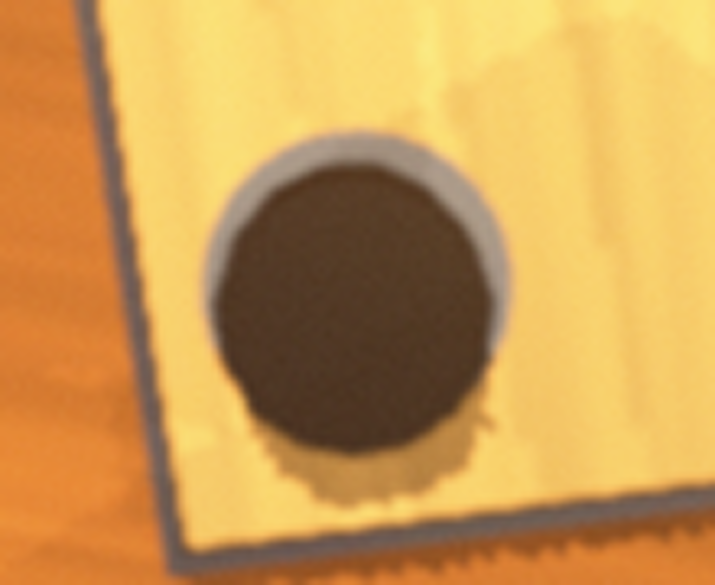

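View pics/w21.png

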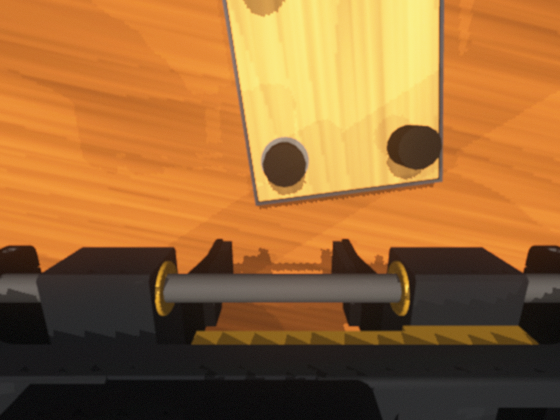

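Run:
```python
from station import r
print(r.sense()["time_s"]); print(r.finish_job())
```

```text
21.65
the job is handed in; nothing more can be done
None
```

The job is done and handed in at 21.65 s, with the right foot fitted and the gauge back on its mat.

**Gauging:** I set the gauge over the loose foot at about (0.452, 0.094), let it go so it stood freely for about a second, and read 30 mm on the pointer. It was the first foot I tried, because the camera views suggested it was the middle height, so the other two were never gauged. When the gauge first touched the worktop, the wrist force briefly reached 32 N.

**Gauge on the mat:** It stands upright with its pointer at 0. The top camera puts it within about 0.2 mm of the mat's centre.

**Foot on the spot:** It stands upright on the grey spot. The close wrist view shows it centred to about 0.4 mm.

**Checks that disagreed:**
- **Foot position:** comparing it with the three fitted feet in the top and side views suggested it was 2–3 mm off. I trusted the wrist view, which shows the grey ring evenly around the foot.
- **Mat position:** the top and side cameras differed by about 5 mm in y. I used a value in between, which the wrist view confirmed.

**Everything else:** The other two loose feet are within 0.1 pixel of where they started. The mug, jar, screwdriver, white foot and second gauge look unmoved in the top view.

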